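# Hang the spindle spanner by the router

## Robot

A 6-joint arm with a two-finger parallel gripper is mounted at the origin on the work surface. World frame = base frame: x ahead of the robot, y to its left, z up, the work surface at z = 0. Lengths are in m, angles in rad, forces in N, time in s.
With the tool pointing down it reaches from about 0.325 to 0.9 m from the base axis. Payload 6.1 kg.
Tool frame: the origin (TCP) lies on the centre line of the jaws, within the pads' length; the fingertips stand 25 mm ahead of it and the grasp point (between the pads) lies 6 mm ahead of it; z points along the fingers, y is the direction in which the jaws open and shut (so a half turn about z gives the same grasp; the last joint's range is limited). The gripper opens to 85 mm and grips with 20 to 120 N. Pads are 22 mm wide; open, the fingers measure 114 mm over their backs; the gripper's body (76 mm by 85 mm) begins 54 mm behind the grasp point. The pads swing forward as they close: fully open they stand 13 mm farther back than shut.
Start: joints at [1.13, 0.22, 1.526, -0, 1.395, -0.126], TCP at [0.194, 0.594, 0.256] pointing down, gripper open.
Joint ranges: [-2.98, 2.98], [-0.91, 2.08], [0.09, 2.57], [-1.24, 4.39], [0.2, 2.65], [-2.68, 2.68]. Speed limits (rad/s): [2.57, 2.57, 3.01, 3.14, 3.14, 3.14].

## Interface

Orientations are given as [roll, pitch, yaw] about the fixed x, y, z axes, in that order (R = Rz(yaw) Ry(pitch) Rx(roll)).
In Python, from station import telemetry, grab_frame, calibration, close_job gives the robot as it stands.
- The arm moves only by the tool step_arm, never from a script. Its argument "motion" is one flat list of numbers, 5 for each row, row after row: the shift along the tool's x, y, z in units of 0.25 m (1.0 is 0.25 m), then the turn about the tool's z in units of 180 degrees (1.0 is 180 degrees), then the opening, from -1 (shut) to 1 (fully open), so that 0 is half open. In form: [x, y, z, spin, gripper, x, y, z, spin, gripper, ...]. A call has exactly 10 rows; each row is the pose to reach, as a shift and turn from the pose commanded when the call began, along the tool's axes at that moment, turning the shorter way round; what a row does not reach only later rows make up. A row lasts 1/8 s, in which the tool goes at most 62.5 mm and 10.7 degrees, less where a joint would pass 70% of its speed; a pose out of reach is approached as far as the arm can. A call with a number of a shift or a turn outside -1 to 1 is refused whole. A call with a gripper value outside its range is refused whole. The fingers move at their own pace and stop on an object; "grip_force" is the grip in N (left out, the last holds). Time passes only in rows, so rows that repeat a pose let the fingers close, or fill a call up. It gives the time, the measured TCP pose, the force and the opening at its end, in the units of the state.
- telemetry.get_obs(): the state, without advancing time (a new reading comes with each control period).
- grab_frame(name): name is "scene" or "top" or "wrist"; returns the picture (400x640x3 uint8, blue, green, red); there is no depth.
- calibration(name): a dict with "camera_matrix" (3x3 intrinsics, pixels), "extrinsics" (4x4, takes a point from world to camera coordinates). Camera axes: x right, y down, z forward; pixel columns grow to the right and rows downward; lengths in m; the calibration is good to about 2 mm. A picture is of the moment at which its call begins: read the wrist's pose just before it. calibration takes no time and is no camera call; for the wrist camera it gives the pose at the moment of the call.
- close_job(): hands the job in, once; it reports no verdict.
The state is a dict: "clock": time; "q": joint angles; "dq": joint speeds; "joint_efforts": joint torques, N m; "ee_pos": TCP position; "tcp_rot": TCP orientation; "ft_force": force on the tool from outside, world axes, zero at the start; "wrist_torque": the same for the moment, N m; "grip_width": finger opening in m.
Only numpy, scipy, OpenCV 4.12 (cv2) and the standard library are available. Lean on these libraries where they do the work, as an engineer would, in place of code of your own. Each camera call takes 0.05 s, during which the arm holds its last target.

## Task

Take the steel S-hook out of its wooden block, set its upper curl onto the round bar under the light bar and let it hang there; then take the spindle spanner out of its block and hang it by its ring in the hook's lower curl, hanging freely. Set both down gently while you hold them rather than dropping them, never force the bar, and leave the red bin, the yellow stop-switch box and the chipboard offcut where they are.

Things in the scene. Friction and masses are not known exactly. Their poses are not given: they have to be found in the camera images.
- rail: Fixed stand, origin on the table midway between two 20 mm square posts at y = +-150 mm; x points away from the robot, z up. A level 10 mm round steel bar runs along y over x = 0. Clamped sliders hold it rigidly; its centre is 305 to 345 mm above the table, different each time and NOT reported: feel (or see) it.
- rail_light (a point): Centre of the underside of the grey light bar over the round bar, 426 mm above the table; the light bar is 40 mm wide (x -20 to +20 mm of the stand), 340 mm long, 22 mm thick. No room for an upright gripper over the round bar: come tilted from the robot's side, pointing forward and down.
- hook_block: Wooden block 80 x 70 x 140 mm, fixed to the table, origin at the centre of its underside. Its pocket (39.5 mm along x, 8 mm along y, 22 mm deep, centred) holds the S-hook upright.
- hook: S-hook of 6 mm round steel wire, 122 mm tall, 38 mm wide, about 45 g, flat in its x-z plane. Origin mid-shank, z up. The straight shank slants from x -16, z +42 to x +16, z -42 mm. Starts upright in its block's pocket at the block's yaw, origin 179 mm above the table; hung on the bar, origin 50 mm below the bar's centre.
- hook_upper (a point): Centre of the upper curl (hook frame 0, 0, +42 mm): arc over it, 16 mm wire-centre radius, tip end at x = +15.5, z = +46 mm, open downward, tip on the side away from the robot. Hung, it is 8 mm below the bar's centre.
- hook_seat (a point): Lowest inner point of the lower curl (hook frame 0, 0, -55 mm), where the ring rests. The curl is a half circle below 0, 0, -42 mm, 16 mm wire-centre radius, tip at x = -16, z = -42 mm, open upward, tip on the robot's side.
- spanner_block: Wooden block 80 x 100 x 50 mm, fixed to the table, origin at the centre of its underside. Its pocket (11.5 mm along x, 43.5 mm along y, 32 mm deep, centred) holds the spanner upright.
- spanner: Dark steel spindle spanner, 170 mm long, 0.2 kg +-30 percent, flat in its y-z plane, standing in its block, fork down, ring up. Origin at the middle of its lower end (18 mm above the table at the start), z up. Handle 22 mm wide (y), 8 mm thick (x), from 31 to 131 mm up; fork 40 mm wide. Balance point about 65 mm up.
- spanner_ring (a point): Centre of the spanner's ring (spanner frame 0, 0, 148 mm): 8 mm round bar, 18 mm mean radius, its hole facing +-x. Top of the ring: bar centre 18 mm above this point, underside 14 mm above.
- red_bin: Red open bin 160 x 100 x 60 mm, bystander; origin under its centre.
- stop_box: Yellow stop-switch box 85 x 85 x 60 mm with a red mushroom head (86 mm in all), bystander; origin under its centre.
- offcut: Chipboard offcut 50 x 190 x 18 mm lying flat, bystander; origin under its centre.

How it is judged:
By the outcome, as a careful person would: the job done as asked, in the order asked, and still so for the second after the job is handed in, with the robot touching nothing.
It also fails if it takes over 72 s, if anything falls off the work surface, if the arm or the gripper's body presses on something with over 40 N, if the wrist force passes 120 N, or if a joint passes its speed limit or range.

## Working session

There is one attempt and no reset: what is moved stays moved. The work goes in short steps, Python scripts to look and compute and a tool call to move; the robot and the scene stay as the last step left them, time stands still between calls to the robot, and variables do not carry over. Pictures are saved under pics/ and viewed, and the job is handed in when it is done.

Besides the shell and the picture viewer there is one more tool, called after "Request:" by a JSON object that holds its "op" and its "data". step_arm: Moves the arm, as the interface text tells. Its arguments: {"type":"object","properties":{"motion":{"type":"array","items":{"type":"number","minimum":-1,"maximum":1}},"grip_force":{"type":"number"}},"required":["motion"]}

```bash
ls; mkdir -p pics; python3 - <<'E'
from station import telemetry, grab_frame, calibration
import cv2,json
o=telemetry.get_obs();print(o)
for n in ["scene","top","wrist"]:
    c=calibration(n);print(n,c["camera_matrix"],c["extrinsics"])
    cv2.imwrite(f"pics/{n}0.png",grab_frame(n))
E
```

```text
pics
{'clock': 0.0, 'q': array([ 1.12987810e+00,  2.21256951e-01,  1.52760101e+00,  7.14353211e-06,
        1.39470443e+00, -1.26091720e-01]), 'dq': array([-0.00052111,  0.00023707, -0.00084438, -0.00112252,  0.00117626,
       -0.00204831]), 'joint_efforts': array([ 1.21125677e-04, -4.96905220e+01, -3.89394128e+01, -3.01398777e-04,
        1.13017304e-02, -3.83904279e-06]), 'ee_pos': array([0.1932903 , 0.59377694, 0.25518545]), 'tcp_rot': array([-3.13963945e+00, -2.54683443e-04,  2.82676464e+00]), 'ft_force': array([-0.12458119, -0.35890809, -0.70905004]), 'wrist_torque': array([-0.05160931,  0.01265907,  0.00836851]), 'grip_width': 0.08527770578168219}
scene [[415.23999129   0.         310.48057614]
 [  0.         415.23999129 196.56562159]
 [  0.           0.           1.        ]] [[ 0.87976244  0.47515555 -0.01566042 -0.46741494]
 [ 0.29160016 -0.56533578 -0.77159886  0.05194912]
 [-0.37548288  0.67425712 -0.63591662  1.97952587]
 [ 0.          0.          0.          1.        ]]
top [[389.17414174   0.         327.22726895]
 [  0.         389.17414174 195.01127391]
 [  0.           0.           1.        ]] [[-5.87849631e-02 -9.98270259e-01  9.04034535e-04  2.71733938e-02]
 [-9.78137834e-01  5.74184227e-02 -1.99873716e-01  5.67259439e-01]
 [ 1.99476078e-01 -1.26338394e-02 -9.79821249e-01  1.48273541e+00]
 [ 0.00000000e+00  0.00000000e+00  0.00000000e+00  1.00000000e+00]]
wrist [[311.13548412   0.         319.06562065]
 [  0.         311.13548412 202.83548494]
 [  0.           0.           1.        ]] [[ 0.30971859  0.95082674 -0.001707   -0.62381531]
 [ 0.91747034 -0.29838089  0.26309128 -0.03483882]
 [ 0.24964488 -0.08305038 -0.96476944  0.37931576]
 [ 0.          0.          0.          1.        ]]
```

View pics/scene0.png

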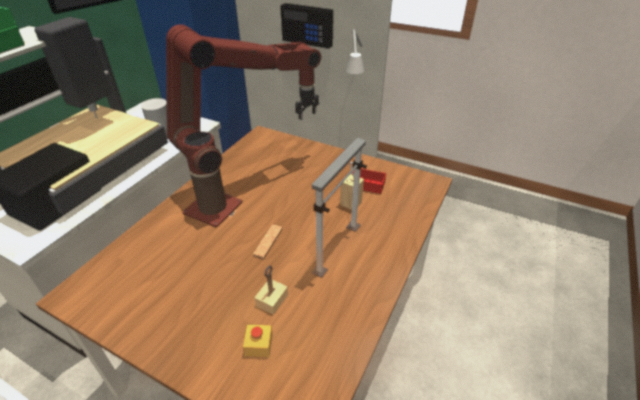

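View pics/top0.png

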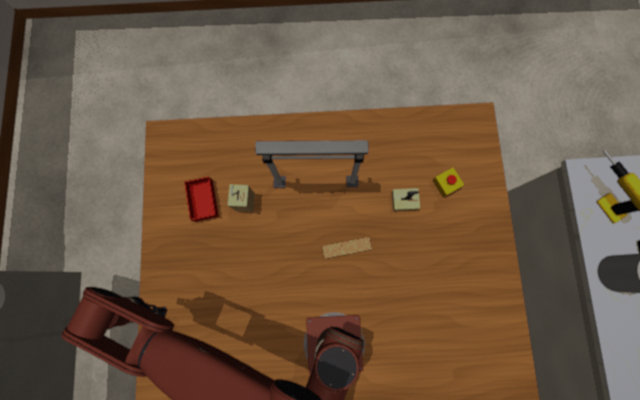

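View pics/wrist0.png

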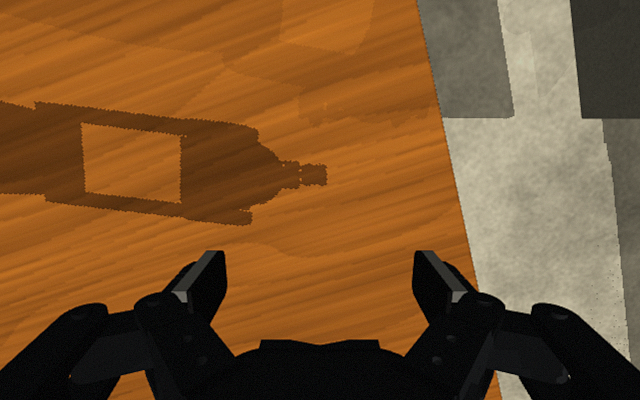

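The top view shows the hook block at (239,196), bin (201,199), rail post feet (279,183)/(352,183), spanner block (405,199), stop box (449,182) and offcut (347,248). Next I zoom in.

```bash
cat > h.py <<'E'
import numpy as np,cv2
from station import telemetry, grab_frame, calibration
from scipy.spatial.transform import Rotation as R
def cam(n):
    c=calibration(n);return np.array(c["camera_matrix"]),np.array(c["extrinsics"])
def ray(c,u,v):
    K,E=c; d=E[:3,:3].T@np.linalg.solve(K,[u,v,1.]); return -E[:3,:3].T@E[:3,3], d/np.linalg.norm(d)
def onplane(c,u,v,z=None,x=None,y=None,):
    o,d=ray(c,u,v)
    k,val=[(i,t) for i,t in enumerate([x,y,z]) if t is not None][0]
    return o+d*(val-o[k])/d[k]
def tri(obs):
    A=np.zeros((3,3));b=np.zeros(3)
    for c,u,v in obs:
        o,d=ray(c,u,v);P=np.eye(3)-np.outer(d,d);A+=P;b+=P@o
    p=np.linalg.solve(A,b);return p
def proj(c,p):
    K,E=c;q=K@(E[:3,:3]@np.asarray(p)+E[:3,3]);return q[:2]/q[2]
E
python3 - <<'E'
from h import *
t=cv2.imread('pics/top0.png');s=cv2.imread('pics/scene0.png')
a=cv2.resize(t[130:230,180:300],None,fx=5,fy=5,interpolation=cv2.INTER_CUBIC);cv2.imwrite('pics/t1.png',a)
a=cv2.resize(t[130:230,340:480],None,fx=5,fy=5,interpolation=cv2.INTER_CUBIC);cv2.imwrite('pics/t2.png',a)
a=cv2.resize(s[130:290,240:390],None,fx=3.7,fy=3.7,interpolation=cv2.INTER_CUBIC);cv2.imwrite('pics/s1.png',a)
c=cam('top')
print(onplane(c,279,183,z=0),onplane(c,352,183,z=0),onplane(c,239,196,z=.14),onplane(c,405,199,z=.05),onplane(c,449,182,z=.06),onplane(c,347,248,z=.018),onplane(c,201,199,z=.06))
E
```

```text
[0.64178712 0.1890853  0.        ] [ 0.62411544 -0.11210699  0.        ] [0.56658904 0.32429116 0.14      ] [ 0.53513925 -0.31342558  0.05      ] [ 0.59166507 -0.49283682  0.06      ] [ 0.35801828 -0.07209295  0.018     ] [0.58045203 0.49134909 0.06      ]
```

View pics/t1.png

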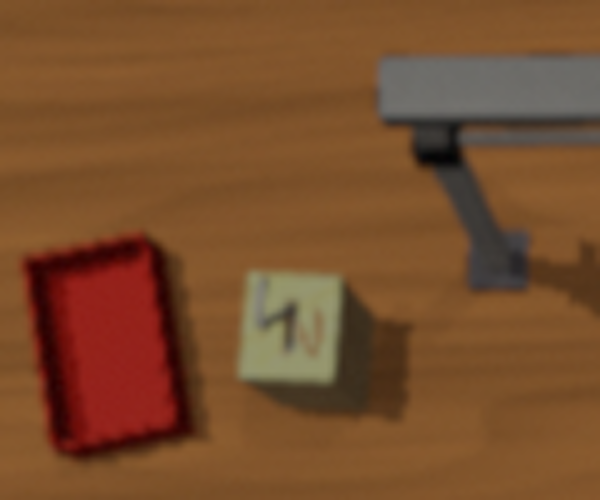

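View pics/t2.png

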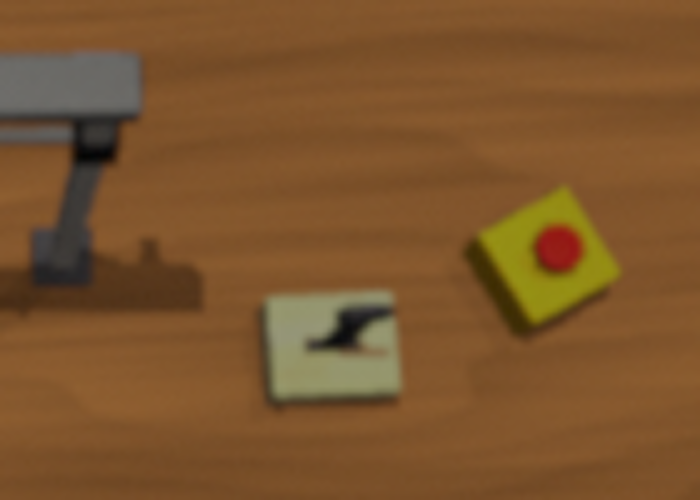

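View pics/s1.png

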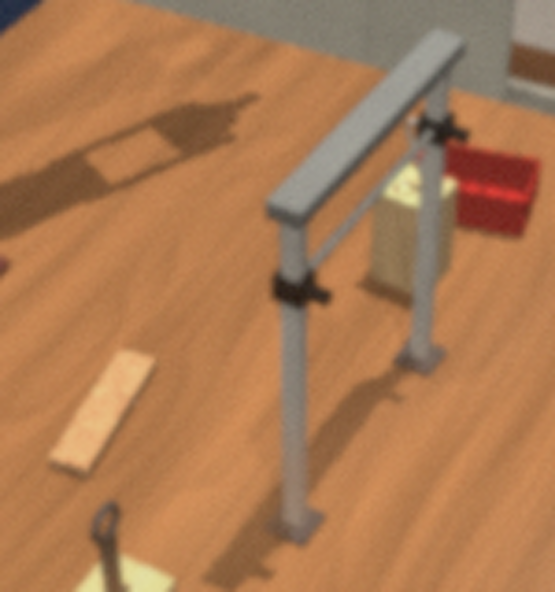

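```bash
python3 - <<'E'
from h import *
t=cv2.imread('pics/top0.png');c=cam('top')
hsv=cv2.cvtColor(t,cv2.COLOR_BGR2HSV)
print(hsv[190,235],hsv[205,245],hsv[195,398],hsv[200,300])
def blk(roi,z):
    u0,v0,u1,v1=roi
    up=cv2.resize(t[v0:v1,u0:u1],None,fx=8,fy=8,interpolation=cv2.INTER_LINEAR)
    h=cv2.cvtColor(up,cv2.COLOR_BGR2HSV)
    m=((h[...,0]>20)&(h[...,0]<45)&(h[...,2]>110)).astype(np.uint8)*255
    m=cv2.morphologyEx(m,cv2.MORPH_CLOSE,np.ones((40,40)))
    cs,_=cv2.findContours(m,0,2);k=max(cs,key=cv2.contourArea)
    pts=np.array([onplane(c,(p[0][0]+.5)/8-.5+u0,(p[0][1]+.5)/8-.5+v0,z=z)[:2] for p in cv2.convexHull(k)])
    r=cv2.minAreaRect((pts*1000).astype(np.float32));print(r)
blk((220,175,262,220),.14);blk((380,180,425,215),.05)
for P in [((0,0,0,0))]:pass
# light bar corners top view, z=.448 : ends at crop px
for u,v in [(180+380/5,130+57/5),(180+380/5,130+122/5),(340+142/5,130+53/5),(340+142/5,130+116/5)]:
    print(onplane(c,u,v,z=.448))
E
```

```text
[ 31  68 149] [ 28  75 132] [ 31  55 149] [ 14 169 124]
((570.3875732421875, 329.07550048828125), (71.288818359375, 82.70528411865234), 84.4427719116211)
((536.6121215820312, -318.0624084472656), (102.68749237060547, 82.68045806884766), 89.24232482910156)
[0.66568843 0.20366398 0.448     ]
[0.62477744 0.2045748  0.448     ]
[ 0.64839038 -0.13506109  0.448     ]
[ 0.6088187  -0.13189004  0.448     ]
```

```bash
cat >> h.py <<'E'
def st():
    o=telemetry.get_obs();Rm=R.from_euler('xyz',o['tcp_rot']).as_matrix()
    return o,Rm
def plan(target=None,delta=None,frm=None):
    o,Rm=st(); p=o['ee_pos'] if frm is None else np.array(frm)
    d=np.array(delta) if delta is not None else np.array(target)-p
    print('pos',o['ee_pos'].round(4),'rpydeg',np.degrees(o['tcp_rot']).round(2),'toolz',Rm[:,2].round(3),'heady',np.degrees(np.arctan2(Rm[1,1],Rm[0,1])).round(2),'tooly_z',Rm[2,1].round(4))
    print('units xyz',(Rm.T@d/0.25).round(4),'t',o['clock'],'F',o['ft_force'].round(2),'w',o['grip_width'].round(4),'q',o['q'].round(3))
E
python3 -c "
from h import *
plan(delta=[.15,-.22,.25])
o,Rm=st()
for s in (15,-15):
    M=Rm@R.from_euler('z',s,degrees=True).as_matrix();print(s,np.degrees(np.arctan2(M[1,1],M[0,1])))
"
```

```text
pos [0.1933 0.5939 0.2554] rpydeg [-1.7991e+02 -1.0000e-02  1.6196e+02] toolz [-0.001 -0.001 -1.   ] heady 71.96 tooly_z -0.0015Traceback (most recent call last):
  File "<string>", line 3, in <module>
    plan(delta=[.15,-.22,.25])
    ~~~~^^^^^^^^^^^^^^^^^^^^^^
  File "h.py", line 26, in plan
    print('units xyz',(Rm.T@d/0.25).round(4),'t',o['clock'],'F',o['ft_force'].round(2),'w',o['grip_width'].round(4),'q',o['q'].round(3))
                                                                                           ^^^^^^^^^^^^^^^^^^^^^
AttributeError: 'float' object has no attribute 'round'
```

```bash
sed -i "s/o\['grip_width'\].round(4)/round(float(o['grip_width']),4)/" h.py
python3 -c "
from h import *
plan(delta=[.15,-.22,.25])
o,Rm=st()
for s in (15,-15):
    M=Rm@R.from_euler('z',s,degrees=True).as_matrix();print(s,np.degrees(np.arctan2(M[1,1],M[0,1])))
"
```

```text
pos [0.1933 0.5939 0.2554] rpydeg [-1.7991e+02 -1.0000e-02  1.6196e+02] toolz [-0.001 -0.001 -1.   ] heady 71.96 tooly_z -0.0015
units xyz [-0.8427 -0.6525 -0.9992] t 0.15 F [0.4  0.26 0.29] w 0.0854 q [ 1.13   0.221  1.527  0.     1.395 -0.126]
15 56.96279768797176
-15 86.96283061161539
```

Request:
{"op": "step_arm", "data": {"motion": [-0.84,-0.65,-1,-0.083,1,-0.84,-0.65,-1,-0.083,1,-0.84,-0.65,-1,-0.083,1,-0.84,-0.65,-1,-0.083,1,-0.84,-0.65,-1,-0.083,1,-0.84,-0.65,-1,-0.083,1,-0.84,-0.65,-1,-0.083,1,-0.84,-0.65,-1,-0.083,1,-0.84,-0.65,-1,-0.083,1,-0.84,-0.65,-1,-0.083,1]}}

```text
clock: 1.4
ee_pos: [0.3422, 0.3753, 0.5049]
tcp_rot: [-3.14, -0.002, 3.089]
ft_force: [0.3, -0.1, 0.3]
grip_width: 0.0851
```

```bash
python3 -c "
from h import *
plan(target=[.55,.13,.63])"
```

```text
pos [0.3422 0.3753 0.5049] rpydeg [-1.7991e+02 -1.1000e-01  1.7699e+02] toolz [-0.002 -0.001 -1.   ] heady 86.99 tooly_z -0.0015
units xyz [-0.8807 -0.9369 -0.5004] t 1.4 F [ 0.32 -0.05  0.28] w 0.0851 q [ 0.676 -0.097  1.402  0.     1.839 -0.842]
```

Request:
{"op": "step_arm", "data": {"motion": [-0.95,-0.95,-0.5,0,1,-0.95,-0.95,-0.5,0,1,-0.95,-0.95,-0.5,0,1,-0.95,-0.95,-0.5,0,1,-0.95,-0.95,-0.5,0,1,-0.95,-0.95,-0.5,0,1,-0.95,-0.95,-0.5,0,1,-0.95,-0.95,-0.5,0,1,-0.95,-0.95,-0.5,0,1,-0.95,-0.95,-0.5,0,1]}}

```text
clock: 2.65
ee_pos: [0.5664, 0.1259, 0.6316]
tcp_rot: [3.141, 0.0, 3.089]
ft_force: [-0.0, -0.1, 0.3]
grip_width: 0.0856
```

```bash
python3 -c "
from h import *
plan(target=[.80,-.042,.63])"
```

```text
pos [0.5664 0.1259 0.6316] rpydeg [1.7999e+02 2.0000e-02 1.7701e+02] toolz [ 0.  0. -1.] heady 87.01 tooly_z 0.0001
units xyz [-0.9682 -0.6218  0.0065] t 2.65 F [-0.04 -0.14  0.3 ] w 0.0856 q [ 0.083  0.177  0.879  0.     2.085 -1.436]
```

Request:
{"op": "step_arm", "data": {"motion": [-1,-0.62,0,0,1,-1,-0.62,0,0,1,-1,-0.62,0,0,1,-1,-0.62,0,0,1,-1,-0.62,0,0,1,-1,-0.62,0,0,1,-1,-0.62,0,0,1,-1,-0.62,0,0,1,-1,-0.62,0,0,1,-1,-0.62,0,0,1]}}

```text
clock: 3.9
ee_pos: [0.765, -0.0403, 0.5991]
tcp_rot: [-3.141, 0.041, 3.089]
ft_force: [-0.1, -0.3, -0.4]
grip_width: 0.0856
```

```bash
python3 -c "
from h import *
plan(target=[1.05,-.052,.63])"
```

```text
pos [ 0.765  -0.0403  0.5991] rpydeg [-179.99    2.35  176.96] toolz [ 0.041 -0.002 -0.999] heady 86.96 tooly_z -0.0002
units xyz [-1.145   0.0136 -0.0765] t 3.9 F [-0.13 -0.28 -0.38] w 0.0856 q [-0.157  0.793  0.088  0.005  2.219 -1.672]
```

Request:
{"op": "step_arm", "data": {"motion": [-1,0,0,0,1,-1,0,0,0,1,-1,0,0,0,1,-1,0,0,0,1,-1,0,0,0,1,-1,0,0,0,1,-1,0,0,0,1,-1,0,0,0,1,-1,0,0,0,1,-1,0,0,0,1]}}

```text
clock: 5.15
ee_pos: [0.8449, -0.0455, 0.5062]
tcp_rot: [-3.142, 0.088, 3.088]
ft_force: [0.3, 0.6, 0.3]
grip_width: 0.0851
```

```bash
python3 -c "
from h import *
plan(delta=[.25,0,0])"
```

```text
pos [ 0.8449 -0.0455  0.5062] rpydeg [-180.      5.03  176.9 ] toolz [ 0.088 -0.005 -0.996] heady 86.9 tooly_z -0.0
units xyz [-0.9947  0.054   0.0875] t 5.15 F [0.33 0.56 0.31] w 0.0851 q [-0.15   0.913  0.089  0.009  2.053 -1.662]
```

Request:
{"op": "step_arm", "data": {"motion": [-1,0,-0.8,0,1,-1,0,-0.8,0,1,-1,0,-0.8,0,1,-1,0,-0.8,0,1,-1,0,-0.8,0,1,-1,0,-0.8,0,1,-1,0,-0.8,0,1,-1,0,-0.8,0,1,-1,0,-0.8,0,1,-1,0,-0.8,0,1]}}

```text
clock: 6.4
ee_pos: [0.8303, -0.0448, 0.5527]
tcp_rot: [3.142, 0.136, 3.088]
ft_force: [0.3, -0.4, 0.3]
grip_width: 0.0853
```

```bash
python3 -c "
from h import *
plan(delta=[.25,0,0])"
```

```text
pos [ 0.8303 -0.0448  0.5527] rpydeg [180.     7.78 176.9 ] toolz [ 0.135 -0.007 -0.991] heady 86.9 tooly_z 0.0001
units xyz [-0.9893  0.054   0.1352] t 6.4 F [ 0.32 -0.36  0.32] w 0.0853 q [-0.154  0.856  0.089  0.015  2.061 -1.662]
```

```bash
python3 - <<'E'
from h import *
c=cam('top');s=cam('scene')
O=np.array([.637,.035]);a=np.radians(-2.9);ex=np.array([np.cos(a),np.sin(a)])
def onstand(cm,u,v,xo=0):
    o,d=ray(cm,u,v);k=(xo-(o[:2]-O)@ex)/(d[:2]@ex);p=o+d*k
    return p, (p[:2]-O)@np.array([-ex[1],ex[0]])
print('top bar',onstand(c,180+520/5,130+137/5),onstand(c,340+30/5,130+134/5))
print('scene slider',onstand(s,319.2,208.4),onstand(s,240+438/3.7,130+128/3.7))
print('scene bar',onstand(s,240+330/3.7,130+245/3.7),onstand(s,240+385/3.7,130+187/3.7))
print('foot',onstand(s,240+300/3.7,130+527/3.7), onstand(s,240+421/3.7,130+360/3.7))
for y in(-.15,.15):
  p=O+np.array([-ex[1],ex[0]])*y
  print([proj(s,[*p,z]).round(1) for z in (0,.3,.325,.35,.426)],[proj(c,[*p,z]).round(1) for z in (0,.325,.448)])
E
```

```text
top bar (array([0.64185598, 0.13085848, 0.34783458]), np.float64(0.09598140059822155)) (array([ 0.63163526, -0.07090156,  0.34924638]), np.float64(-0.1060373551579256))
scene slider (array([ 0.62980895, -0.10695351,  0.32973153]), np.float64(-0.142135538519746)) (array([0.64554367, 0.20365458, 0.32828551]), np.float64(0.1688708455512276))
scene bar (array([ 0.63343554, -0.03536345,  0.33426419]), np.float64(-0.07045367412951604)) (array([0.63930364, 0.08047461, 0.32921276]), np.float64(0.04553291703553806))
foot (array([ 0.63049629, -0.09338521, -0.02794738]), np.float64(-0.1285498398047036)) (array([ 0.64543911,  0.20159041, -0.01716127]), np.float64(0.16680402528722402))
[array([318.4, 271.4]), array([318.1, 216. ]), array([318.1, 210.7]), array([318. , 205.3]), array([318. , 188.1])] [array([352.6, 181.7]), array([358.9, 158.9]), array([362.2, 147. ])]
[array([352.3, 226.8]), array([355.9, 172.7]), array([356.2, 167.6]), array([356.6, 162.5]), array([357.7, 146.1])] [array([280. , 182.3]), array([268.4, 159.6]), array([262.4, 147.7])]
```

Request:
{"op": "step_arm", "data": {"motion": [-1,0,-0.5,0,1,-1,0,-0.5,0,1,-1,0,-0.5,0,1,-1,0,-0.5,0,1,-1,0,-0.5,0,1,-1,0,-0.5,0,1,-1,0,-0.5,0,1,-1,0,-0.5,0,1,-1,0,-0.5,0,1,-1,0,-0.5,0,1]}}

```text
clock: 7.65
ee_pos: [0.843, -0.0455, 0.5587]
tcp_rot: [3.142, 0.186, 3.088]
ft_force: [0.2, -0.1, 0.0]
grip_width: 0.0856
```

```bash
python3 -c "
from h import *
plan(delta=[.25,0,0])"
```

```text
pos [ 0.843  -0.0455  0.5587] rpydeg [180.    10.63 176.9 ] toolz [ 0.184 -0.01  -0.983] heady 86.9 tooly_z 0.0
units xyz [-0.9814  0.054   0.1842] t 7.65 F [ 0.23 -0.11  0.03] w 0.0856 q [-0.154  0.852  0.089  0.02   2.016 -1.66 ]
```

Request:
{"op": "step_arm", "data": {"motion": [-1,0,-0.4,0,1,-1,0,-0.4,0,1,-1,0,-0.4,0,1,-1,0,-0.4,0,1,-1,0,-0.4,0,1,-1,0,-0.4,0,1,-1,0,-0.4,0,1,-1,0,-0.4,0,1,-1,0,-0.4,0,1,-1,0,-0.4,0,1]}}

```text
clock: 8.9
ee_pos: [0.8606, -0.0465, 0.5587]
tcp_rot: [3.142, 0.236, 3.088]
ft_force: [-0.4, 0.0, 0.5]
grip_width: 0.0855
```

Request:
{"op": "step_arm", "data": {"motion": [-1,0,-0.4,0,1,-1,0,-0.4,0,1,-1,0,-0.4,0,1,-1,0,-0.4,0,1,-1,0,-0.4,0,1,-1,0,-0.4,0,1,-1,0,-0.4,0,1,-1,0,-0.4,0,1,-1,0,-0.4,0,1,-1,0,-0.4,0,1]}}

```text
clock: 10.15
ee_pos: [0.8721, -0.0471, 0.5683]
tcp_rot: [3.142, 0.288, 3.087]
ft_force: [0.0, 0.2, -0.3]
grip_width: 0.0853
```

Request:
{"op": "step_arm", "data": {"motion": [-1,0,-0.3,0,1,-1,0,-0.3,0,1,-1,0,-0.3,0,1,-1,0,-0.3,0,1,-1,0,-0.3,0,1,-1,0,-0.3,0,1,-1,0,-0.3,0,1,-1,0,-0.3,0,1,-1,0,-0.3,0,1,-1,0,-0.3,0,1]}}

```text
clock: 11.4
ee_pos: [0.8891, -0.0481, 0.5711]
tcp_rot: [3.142, 0.34, 3.088]
ft_force: [0.4, -0.6, 0.4]
grip_width: 0.0854
```

```bash
python3 -c "
from h import *
plan(delta=[.25,0,0])"
```

```text
pos [ 0.8891 -0.0481  0.5711] rpydeg [180.   19.5 176.9] toolz [ 0.333 -0.018 -0.943] heady 86.9 tooly_z 0.0
units xyz [-0.9413  0.054   0.3333] t 11.4 F [ 0.43 -0.62  0.38] w 0.0854 q [-0.154  0.852  0.089  0.035  1.861 -1.655]
```

Request:
{"op": "step_arm", "data": {"motion": [-1,0,-0.3,0,1,-1,0,-0.3,0,1,-1,0,-0.3,0,1,-1,0,-0.3,0,1,-1,0,-0.3,0,1,-1,0,-0.3,0,1,-1,0,-0.3,0,1,-1,0,-0.3,0,1,-1,0,-0.3,0,1,-1,0,-0.3,0,1]}}

```text
clock: 12.65
ee_pos: [0.8999, -0.0486, 0.5832]
tcp_rot: [3.142, 0.393, 3.088]
ft_force: [0.8, -0.3, -0.7]
grip_width: 0.085
```

Request:
{"op": "step_arm", "data": {"motion": [-1,0,-0.2,0,1,-1,0,-0.2,0,1,-1,0,-0.2,0,1,-1,0,-0.2,0,1,-1,0,-0.2,0,1,-1,0,-0.2,0,1,-1,0,-0.2,0,1,-1,0,-0.2,0,1,-1,0,-0.2,0,1,-1,0,-0.2,0,1]}}

```text
clock: 13.9
ee_pos: [0.9166, -0.0496, 0.5878]
tcp_rot: [3.142, 0.447, 3.088]
ft_force: [-0.3, 0.0, -0.3]
grip_width: 0.0853
```

Request:
{"op": "step_arm", "data": {"motion": [-1,0,-0.2,0,1,-1,0,-0.2,0,1,-1,0,-0.2,0,1,-1,0,-0.2,0,1,-1,0,-0.2,0,1,-1,0,-0.2,0,1,-1,0,-0.2,0,1,-1,0,-0.2,0,1,-1,0,-0.2,0,1,-1,0,-0.2,0,1]}}

```text
clock: 15.15
ee_pos: [0.927, -0.0501, 0.6017]
tcp_rot: [3.142, 0.501, 3.088]
ft_force: [-0.7, -0.3, -0.3]
grip_width: 0.0854
```

Request:
{"op": "step_arm", "data": {"motion": [-1,0,-0.1,0,1,-1,0,-0.1,0,1,-1,0,-0.1,0,1,-1,0,-0.1,0,1,-1,0,-0.1,0,1,-1,0,-0.1,0,1,-1,0,-0.1,0,1,-1,0,-0.1,0,1,-1,0,-0.1,0,1,-1,0,-0.1,0,1]}}

```text
clock: 16.4
ee_pos: [0.9433, -0.051, 0.6075]
tcp_rot: [3.142, 0.555, 3.088]
ft_force: [0.1, -0.2, -0.2]
grip_width: 0.0854
```

Request:
{"op": "step_arm", "data": {"motion": [-1,0,-0.1,0,1,-1,0,-0.1,0,1,-1,0,-0.1,0,1,-1,0,-0.1,0,1,-1,0,-0.1,0,1,-1,0,-0.1,0,1,-1,0,-0.1,0,1,-1,0,-0.1,0,1,-1,0,-0.1,0,1,-1,0,-0.1,0,1]}}

```text
clock: 17.65
ee_pos: [0.953, -0.0516, 0.6227]
tcp_rot: [3.142, 0.61, 3.088]
ft_force: [0.2, -0.3, 0.2]
grip_width: 0.0855
```

```bash
python3 -c "
from h import *
plan(target=[.45,.33,.4])"
```

```text
pos [ 0.953  -0.0516  0.6227] rpydeg [180.    34.94 176.9 ] toolz [ 0.572 -0.031 -0.82 ] heady 86.9 tooly_z 0.0
units xyz [ 2.2248  1.4153 -0.4673] t 17.65 F [ 0.18 -0.28  0.21] w 0.0855 q [-0.155  0.834  0.089  0.058  1.611 -1.652]
```

```bash
python3 -c "
from h import *
for d in ([-.25,.19,0.0],[-.19,.19,-.05],[0,0,-.25],[-.1,0,0],[0,.1,0],[0,0,.1]): 
  o,Rm=st(); print(d,(Rm.T@np.array(d)/.25).round(3))"
```

```text
[-0.25, 0.19, 0.0] [ 0.852  0.705 -0.595]
[-0.19, 0.19, -0.05] [ 0.77   0.718 -0.294]
[0, 0, -0.25] [ 0.573 -0.     0.82 ]
[-0.1, 0, 0] [ 0.327 -0.022 -0.229]
[0, 0.1, 0] [ 0.018  0.399 -0.012]
[0, 0, 0.1] [-0.229  0.    -0.328]
```

Request:
{"op": "step_arm", "data": {"motion": [1,0.95,-0.85,0,1,1,0.95,-0.85,0,1,1,0.95,-0.85,0,1,1,0.95,-0.85,0,1,1,0.95,-0.85,0,1,1,0.95,-0.85,0,1,1,0.95,-0.85,0,1,1,0.95,-0.85,0,1,1,0.95,-0.85,0,1,1,0.95,-0.85,0,1]}}

```text
clock: 18.9
ee_pos: [0.6407, 0.2023, 0.6526]
tcp_rot: [-3.141, 0.608, 3.086]
ft_force: [0.9, -0.1, -0.1]
grip_width: 0.0855
```

```bash
python3 -c "
from h import *
plan(target=[.40,.33,.38])"
```

```text
pos [0.6407 0.2023 0.6526] rpydeg [-179.95   34.85  176.84] toolz [ 0.571 -0.032 -0.821] heady 86.82 tooly_z -0.0007
units xyz [1.435  0.4574 0.329 ] t 18.9 F [ 0.88 -0.05 -0.1 ] w 0.0855 q [ 0.274 -0.034  1.169 -0.189  1.427 -1.27 ]
```

Request:
{"op": "step_arm", "data": {"motion": [1,0.475,0.27,0,1,1,0.475,0.27,0,1,1,0.475,0.27,0,1,1,0.475,0.27,0,1,1,0.475,0.27,0,1,1,0.475,0.27,0,1,1,0.475,0.27,0,1,1,0.475,0.27,0,1,1,0.475,0.27,0,1,1,0.475,0.27,0,1]}}

```text
clock: 20.15
ee_pos: [0.4805, 0.3304, 0.4559]
tcp_rot: [3.141, 0.61, 3.086]
ft_force: [-0.1, 0.7, -0.1]
grip_width: 0.0853
```

```bash
python3 -c "
from h import *
plan(target=[.48,.33,.30])
f=grab_frame('wrist');cv2.imwrite('pics/w1.png',f)
c=cam('wrist');np.savez('w1.npz',K=c[0],E=c[1]);print(-c[1][:3,:3].T@c[1][:3,3])
for p in ([.570,.329,.14],[.570,.329,.24]):print(proj(c,p))"
```

```text
pos [0.4805 0.3304 0.4559] rpydeg [179.96  34.98 176.83] toolz [ 0.572 -0.031 -0.819] heady 86.85 tooly_z 0.0006
units xyz [ 0.3589 -0.0022  0.5097] t 20.15 F [-0.05  0.68 -0.09] w 0.0853 q [ 0.669 -0.248  1.726 -0.417  1.211 -0.79 ]
[0.35896369 0.33684306 0.51509278]
[321.86224494  84.31889212]
[322.4170704 132.6000512]
```

View pics/w1.png

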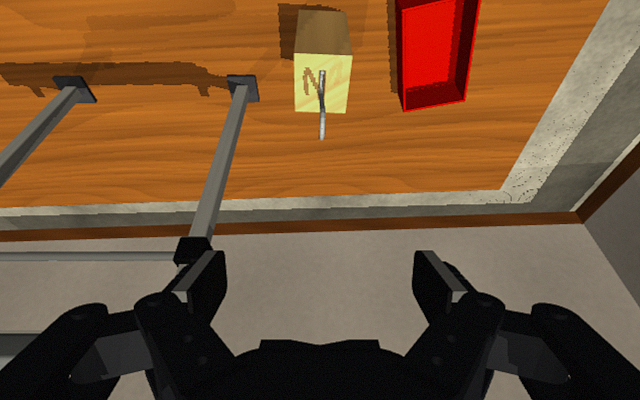

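```bash
python3 - <<'E'
from h import *
d=np.load('w1.npz');c=(d['K'],d['E'])
f=cv2.imread('pics/w1.png')
u0,v0,u1,v1=270,0,380,160
cv2.imwrite('pics/w1z.png',cv2.resize(f[v0:v1,u0:u1],None,fx=5,fy=5,interpolation=cv2.INTER_CUBIC)[:600] if 0 else cv2.resize(f[30:150,270:380],None,fx=5,fy=5,interpolation=cv2.INTER_CUBIC))
up=cv2.resize(f[v0:v1,u0:u1],None,fx=6,fy=6,interpolation=cv2.INTER_LINEAR)
h=cv2.cvtColor(up,cv2.COLOR_BGR2HSV)
m=((h[...,0]>20)&(h[...,0]<45)&(h[...,2]>190)).astype(np.uint8)*255
m=cv2.morphologyEx(m,cv2.MORPH_OPEN,np.ones((9,9)));m=cv2.morphologyEx(m,cv2.MORPH_CLOSE,np.ones((60,60)))
k=max(cv2.findContours(m,0,2)[0],key=cv2.contourArea)
hu=cv2.approxPolyDP(cv2.convexHull(k),20,True)
px=(hu[:,0,:]+.5)/6-.5+[u0,v0];print(px)
P=np.array([onplane(c,*p,z=.14)[:2] for p in (cv2.convexHull(k)[:,0,:]+.5)/6-.5+[u0,v0]])
print(cv2.minAreaRect((P*1000).astype(np.float32)))
E
```

```text
[[294.91666667  53.08333333]
 [352.08333333  56.41666667]
 [344.91666667 112.58333333]
 [295.08333333 110.75      ]]
((571.5546875, 328.35369873046875), (71.03369140625, 80.70951080322266), 84.39229583740234)
```

View pics/w1z.png

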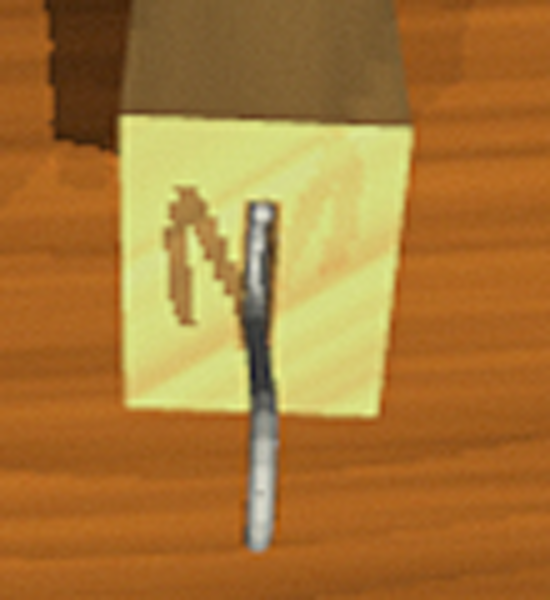

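Request:
{"op": "step_arm", "data": {"motion": [0.325,0.013,0.69,0.014,1,0.325,0.013,0.69,0.014,1,0.325,0.013,0.69,0.014,1,0.325,0.013,0.69,0.014,1,0.325,0.013,0.8,0.014,1,0.325,0.013,0.9,0.014,1,0.325,0.013,0.95,0.014,1,0.325,0.013,0.95,0.014,1,0.325,0.013,0.95,0.014,1,0.325,0.013,0.95,0.014,1]}}

```text
clock: 21.45
ee_pos: [0.5497, 0.3308, 0.2155]
tcp_rot: [3.109, 0.611, 3.033]
ft_force: [-0.2, 0.9, -0.4]
grip_width: 0.0855
```

```bash
python3 -c "
from h import *
plan(target=[.5642,.329,.194])
f=grab_frame('wrist');cv2.imwrite('pics/w2.png',f)
c=cam('wrist');np.savez('w2.npz',K=c[0],E=c[1])
for p in ([.5676,.3288,.189],[.5716,.3284,.24]):print(proj(c,p))"
```

```text
pos [0.5497 0.3308 0.2155] rpydeg [178.16  34.99 173.81] toolz [ 0.573 -0.03  -0.819] heady 84.86 tooly_z 0.0264
units xyz [ 0.0013 -0.0043  0.1039] t 21.45 F [-0.15  0.92 -0.41] w 0.0855 q [ 0.583  0.025  1.931 -0.527  0.744 -0.577]
[317.71358644 247.8916172 ]
[320.44098454 355.91490414]
```

View pics/w2.png

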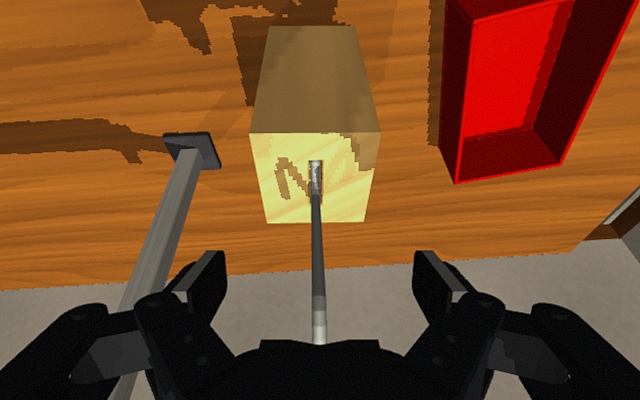

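Request:
{"op": "step_arm", "data": {"motion": [0,-0.004,0.05,0,1,0,-0.004,0.104,0,1,0,-0.004,0.104,0,1,0,-0.004,0.104,0,-1,0,-0.004,0.104,0,-1,0,-0.004,0.104,0,-1,0,-0.004,0.104,0,-1,0,-0.004,0.104,0,-1,0,-0.004,0.104,0,-1,0,-0.004,0.104,0,-1], "grip_force": 40}}

```text
clock: 22.75
ee_pos: [0.5644, 0.3286, 0.1929]
tcp_rot: [3.111, 0.609, 3.034]
ft_force: [-0.6, 0.6, 1.4]
grip_width: 0.0045
```

```bash
python3 -c "
from h import *
plan(delta=[0,0,.18])"
```

```text
pos [0.5644 0.3286 0.1929] rpydeg [178.23  34.92 173.83] toolz [ 0.572 -0.031 -0.82 ] heady 84.84 tooly_z 0.0253
units xyz [-0.4121  0.0182 -0.5901] t 22.75 F [-0.58  0.61  1.41] w 0.0045 q [ 0.564  0.078  1.922 -0.542  0.699 -0.568]
```

Request:
{"op": "step_arm", "data": {"motion": [-0.05,0.002,-0.08,0,-1,-0.15,0.006,-0.22,0,-1,-0.3,0.013,-0.43,0,-1,-0.41,0.018,-0.59,0,-1,-0.41,0.018,-0.59,0,-1,-0.34,-0.2,-0.64,-0.014,-1,-0.275,-0.45,-0.69,-0.014,-1,-0.275,-0.6,-0.69,-0.014,-1,-0.275,-0.6,-0.69,-0.014,-1,-0.275,-0.6,-0.69,-0.014,-1]}}

```text
clock: 24.0
ee_pos: [0.5082, 0.1784, 0.3689]
tcp_rot: [3.141, 0.609, 3.087]
ft_force: [-0.1, 0.5, -1.0]
grip_width: 0.0046
```

```bash
python3 -c "
from h import *
plan(target=[.53,.045,.36])
f=grab_frame('wrist');cv2.imwrite('pics/w3.png',f)
"
```

```text
pos [0.5082 0.1784 0.3689] rpydeg [179.98  34.9  176.85] toolz [ 0.571 -0.031 -0.82 ] heady 86.86 tooly_z 0.0002
units xyz [-0.0751 -0.5282  0.0958] t 24.0 F [-0.15  0.54 -0.97] w 0.0046 q [ 0.308 -0.435  2.024 -0.245  0.989 -1.132]
```

View pics/w3.png

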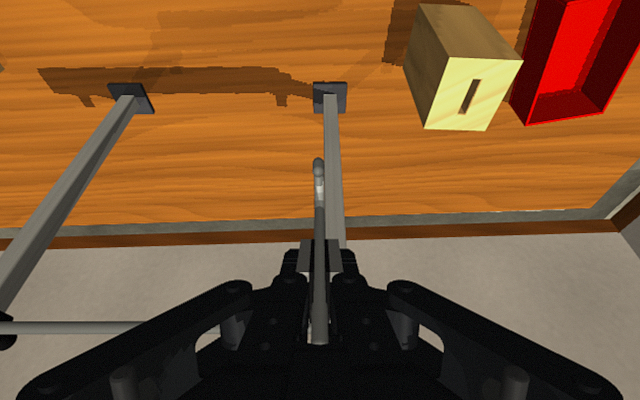

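Request:
{"op": "step_arm", "data": {"motion": [-0.075,-0.53,0.096,0,-1,-0.075,-0.53,0.096,0,-1,-0.075,-0.53,0.096,0,-1,-0.075,-0.53,0.096,0,-1,-0.075,-0.53,0.096,0,-1,-0.075,-0.53,0.096,0,-1,-0.075,-0.53,0.096,0,-1,-0.075,-0.53,0.096,0,-1,-0.075,-0.53,0.096,0,-1,-0.075,-0.53,0.096,0,-1]}}

```text
clock: 25.3
ee_pos: [0.5301, 0.0446, 0.3608]
tcp_rot: [3.141, 0.61, 3.087]
ft_force: [-0.4, -0.0, -0.1]
grip_width: 0.0046
```

```bash
python3 -c "
from h import *
plan(target=[.53,.045,.36])
for n in ['wrist','scene','top']:
  c=cam(n);f=grab_frame(n);cv2.imwrite('pics/%s4.png'%n,f);np.savez(n+'4.npz',K=c[0],E=c[1])
s=cv2.imread('pics/scene4.png');cv2.imwrite('pics/s4z.png',cv2.resize(s[120:270,280:400],None,fx=4,fy=4,interpolation=cv2.INTER_CUBIC))
"
```

```text
pos [0.5301 0.0446 0.3608] rpydeg [179.99  34.95 176.9 ] toolz [ 0.572 -0.031 -0.82 ] heady 86.9 tooly_z 0.0001
units xyz [0.0023 0.0016 0.0022] t 25.3 F [-0.36 -0.05 -0.14] w 0.0046 q [-0.07  -0.503  2.083  0.011  0.951 -1.59 ]
```

View pics/wrist4.png

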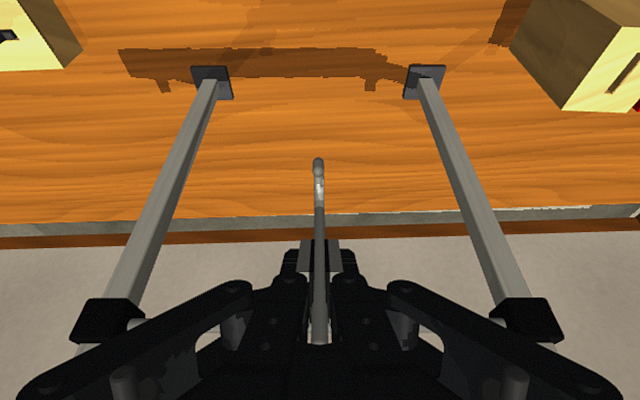

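View pics/s4z.png

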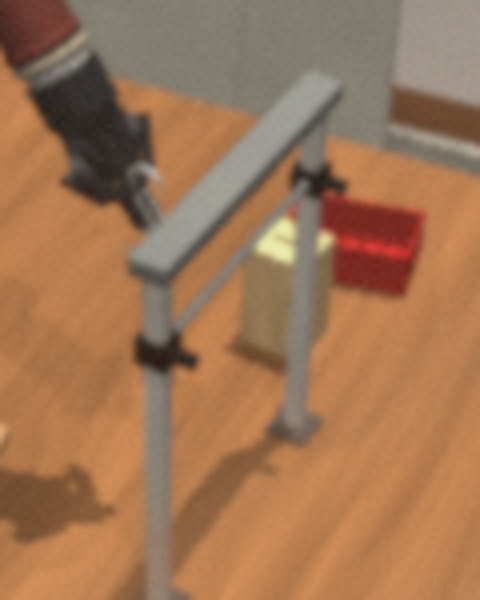

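```bash
python3 - <<'E'
from h import *
d=np.load('wrist4.npz');c4=(d['K'],d['E'])
T4=np.eye(4);T4[:3,:3]=R.from_euler('xyz',np.radians([179.99,34.95,176.9])).as_matrix();T4[:3,3]=[.5301,.0446,.3608]
X=c4[1]@T4 # tool->cam
T3=np.eye(4);T3[:3,:3]=R.from_euler('xyz',np.radians([179.98,34.9,176.85])).as_matrix();T3[:3,3]=[.5082,.1784,.3689]
c3=(c4[0],X@np.linalg.inv(T3))
a,b=onplane(c4,212,82,z=.004),onplane(c4,424,82,z=.004);m=(a+b)/2;print(a,b,m,np.degrees(np.arctan2(-(b-a)[0],(b-a)[1])))
O=np.array([.637,.035]);an=np.radians(-2.9);ex=np.array([np.cos(an),np.sin(an)])
def onst(cm,u,v):
    o,dd=ray(cm,u,v);k=-((o[:2]-O)@ex)/(dd[:2]@ex);return o+dd*k
f3=cv2.imread('pics/w3.png');f4=cv2.imread('pics/wrist4.png')
for u in(40,80,110):print(u,f3[312:340,u].mean(1).round())
print(f4[312:345,150].mean(1).round())
for u in (40,80,110):print(onst(c3,u,326.5))
f=cv2.imread('pics/w3.png');cv2.imwrite('pics/w3z.png',cv2.resize(f[280:400,0:200],None,fx=4,fy=4,interpolation=cv2.INTER_CUBIC))
E
```

```text
[ 0.63076694 -0.11409065  0.004     ] [0.64711493 0.18771553 0.004     ] [0.63894093 0.03681244 0.004     ] -3.100521197492186
40 [132. 133. 134. 130. 133. 134. 137. 138. 144.  82.  46.  64.  73.  89.
  93. 100. 106. 114. 115. 116. 118. 109. 121. 135. 135. 133. 132. 133.]
80 [137. 136. 139. 137. 138. 138. 137. 143. 151.  80.  47.  66.  79.  88.
  91. 101. 107. 111. 117. 119. 117. 109. 125. 138. 136. 134. 137. 138.]
110 [134. 130. 137. 135. 136. 138. 135. 138. 134.  75.  48.  68.  77.  88.
  95. 102. 110. 115. 116. 123. 117. 110. 128. 135. 138. 141. 129.  57.]
[144. 141. 144. 144. 145. 152.  89.  14.   7.  11.  15.   8.  12.  13.
  13.  14.  13.  10.   7.  14.  13.  12.  15.  13.  13.  10.  15.  12.
  13.  12.  14.   9.  15.]
[ 0.63240423 -0.0557218   0.34369083]
[ 0.63405284 -0.02317782  0.34374015]
[0.63528812 0.00120703 0.34377711]
```

View pics/w3z.png

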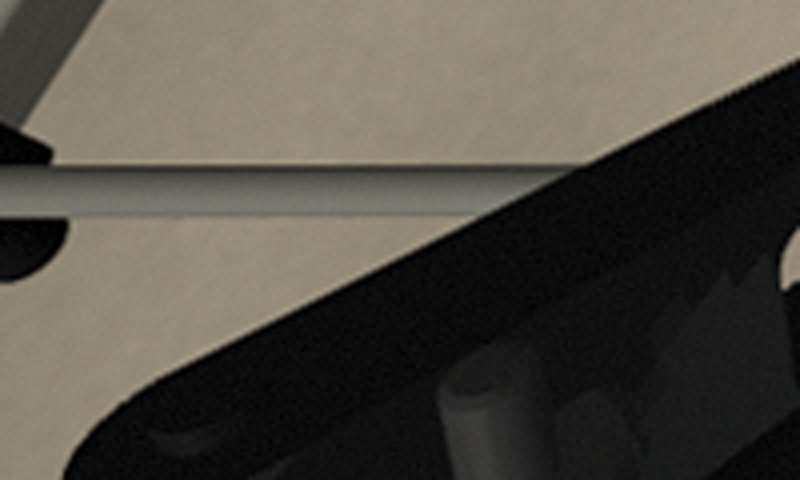

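```bash
python3 - <<'E'
from h import *
d=np.load('wrist4.npz');c4=(d['K'],d['E'])
o=np.array([.5375,.0442,.3459])
for q in [(-.016,-.042),(-.016,-.039),(0,-.061),(-.016,.042),(0,.061)]:print(q,proj(c4,o+[q[0],-q[0]*.05,q[1]]).round(1))
plan(delta=[.07,-.0037,-.035]);
o,Rm=st();print(Rm.T@np.array([.025,-.0013,0])/.25,Rm.T@np.array([0,0,-.01])/.25)
f=cv2.imread('pics/wrist4.png');cv2.imwrite('pics/w4z.png',cv2.resize(f[140:360,260:380],None,fx=2.7,fy=2.7))
E
```

```text
(-0.016, -0.042) [319.6 169.7]
(-0.016, -0.039) [319.6 173.8]
(0, -0.061) [319.7 166.8]
(-0.016, 0.042) [319.9 340.1]
(0, 0.061) [320.1 411.7]
pos [0.5301 0.0445 0.3608] rpydeg [180.    34.94 176.89] toolz [ 0.572 -0.031 -0.82 ] heady 86.89 tooly_z 0.0001
units xyz [-0.1497  0.0004  0.2754] t 25.45 F [-0.22 -0.17 -0.46] w 0.0046 q [-0.07  -0.503  2.083  0.011  0.951 -1.59 ]
[-0.08208287  0.00022432  0.05735322] [ 2.29103865e-02 -2.25183525e-06  3.27889339e-02]
```

View pics/w4z.png

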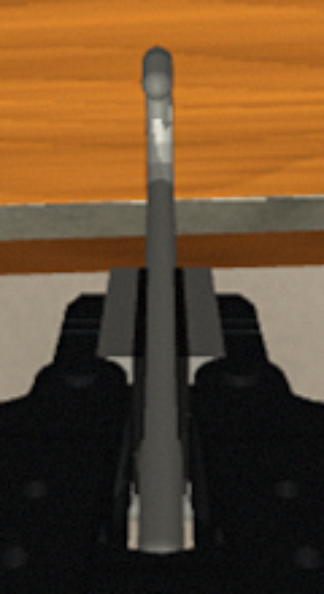

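Request:
{"op": "step_arm", "data": {"motion": [-0.04,0,0.07,0,-1,-0.08,0,0.14,0,-1,-0.12,0,0.21,0,-1,-0.154,0,0.27,0,-1,-0.154,0,0.27,0,-1,-0.154,0,0.27,0,-1,-0.154,0,0.27,0,-1,-0.154,0,0.27,0,-1,-0.154,0,0.27,0,-1,-0.154,0,0.27,0,-1]}}

```text
clock: 26.7
ee_pos: [0.6002, 0.0408, 0.3276]
tcp_rot: [3.142, 0.61, 3.088]
ft_force: [0.4, 0.8, -0.3]
grip_width: 0.005
```

```bash
python3 -c "
from h import *
plan(delta=[.025,-.0013,0])
for n in ['wrist']:
  c=cam(n);f=grab_frame(n);cv2.imwrite('pics/%s5.png'%n,f);np.savez(n+'5.npz',K=c[0],E=c[1])
"
```

```text
pos [0.6002 0.0408 0.3276] rpydeg [180.    34.95 176.91] toolz [ 0.572 -0.031 -0.82 ] heady 86.91 tooly_z 0.0
units xyz [-0.0821  0.0002  0.0574] t 26.7 F [ 0.38  0.83 -0.3 ] w 0.005 q [-0.067 -0.287  1.992  0.01   0.827 -1.588]
```

View pics/wrist5.png

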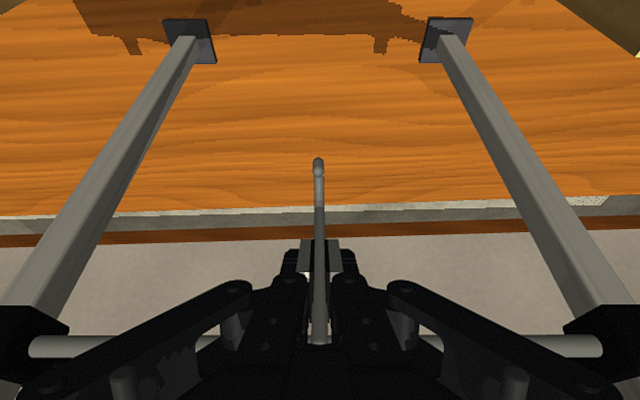

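```bash
python3 - <<'E'
from h import *
d=np.load('wrist5.npz');c5=(d['K'],d['E']);d=np.load('wrist4.npz');c4=(d['K'],d['E'])
f5=cv2.imread('pics/wrist5.png').mean(2)
for u in(60,90,575):print(u,np.abs(np.diff(f5[325:375,u])).round().astype(int), f5[325:375,u].round().astype(int))
E
```

```text
60 [ 3  3  9  4  2  3  0  2  7 37 14  6  6  4  4 10  2  5  6  2  5  7  1  4
  3  1  0  6  4  2  1 43 55 19  9  0  0  2  9  8  6  6  4  2  0  1  2  8
  4] [  0   4   1   9   5   3   5   5   7   0  37  51  57  63  67  70  81  83
  88  94  95 100 107 106 110 112 113 113 119 115 117 118  75  19   0   9
   9   8   6  15   8  14   8  12  14  13  13  14   6  10]
90 [ 2  0  0  0  2  0  2  0 10 66 44 11 12  9  0 12  4  5  1  7  1 10  4 58
 42  1  7  0  2  7  3  0  0  1  5  7  4  1  1  1  2  1  0  5  6  2  2  3
  1] [138 135 135 135 136 137 137 139 138 148  82  38  50  62  71  71  83  87
  92  91  97  98 108 104  47   5   6  12  12  14   7  11  10  11  12   7
  14  10   9  11   9  11  12  12   7  13  11   9  12  11]
575 [ 0  6  7  4  1  2  1  6 27 17  5 12  3  9  3  4  6  4  3  5  2  8  0  2
  2  2  1  1  1  2  0 60 53  3  2  0  4  2  3  2  1  6  4  1  4  4  2  2
  3] [  7   7   1   8   4   5   7   6   0  27  44  49  61  65  73  76  80  86
  90  94  99 100 109 109 111 113 115 114 115 117 115 115  55   2   4   7
   6  10   8  11  14  13   6  10   9  13   9  11  13  10]
```

```bash
python3 - <<'E'
from h import *
d=np.load('wrist5.npz');c5=(d['K'],d['E']);d=np.load('wrist4.npz');c4=(d['K'],d['E'])
T4=np.eye(4);T4[:3,:3]=R.from_euler('xyz',np.radians([179.99,34.95,176.9])).as_matrix();T4[:3,3]=[.5301,.0446,.3608]
X=c4[1]@T4
T3=np.eye(4);T3[:3,:3]=R.from_euler('xyz',np.radians([179.98,34.9,176.85])).as_matrix();T3[:3,3]=[.5082,.1784,.3689]
c3=(c4[0],X@np.linalg.inv(T3))
for yaw in(-2.8,-3.1):
  a=np.radians(yaw);ex=np.array([np.cos(a),np.sin(a)]);ey=np.array([-ex[1],ex[0]])
  A=[];b=[];L=[]
  for c,u,v in [(c3,40,327.4),(c3,110,327.4),(c5,60,345.9),(c5,575,345.5)]:
    o,dd=ray(c,u,v);s=np.array([o[:2]@ex,o[2]]);t=np.array([dd[:2]@ex,dd[2]]);n=np.array([-t[1],t[0]])/np.hypot(*t);A.append(n);b.append(n@s);L.append((s,t))
  x,res,_,_=np.linalg.lstsq(np.array(A),np.array(b),rcond=None)
  print(yaw,'bar stand-x proj',x,'ref',np.array([.638,.036])@ex,'resid mm',(np.array(A)@x-b)*1e3)
  for s,t in L: k=(np.array([.638,.036])@ex-s[0])/t[0];print('z at x',s[1]+k*t[1])
d0=[c5[1][:3,:3]@np.array([.638,y,.343])+c5[1][:3,3] for y in(-.08,.1)];print(d0, [311*.01/q[2] for q in d0])
E
```

```text
-2.8 bar stand-x proj [0.63754646 0.34342516] ref 0.6354797239111929 resid mm [ 0.05579062 -0.0576472   0.07922847 -0.07737319]
z at x 0.3440425191303956
z at x 0.3441609154064055
z at x 0.34390235374879086
z at x 0.3440624929947606
-3.1 bar stand-x proj [0.63923002 0.34287124] ref 0.6351195584006711 resid mm [ 0.00902106 -0.01111668 -0.0937347   0.09582764]
z at x 0.3442001441819017
z at x 0.3442209911042932
z at x 0.3440760506123074
z at x 0.3438846271589523
[array([-0.11824292,  0.07221808,  0.15563796]), array([0.06149366, 0.06599524, 0.14815205])] [np.float64(19.982271856840704), np.float64(20.991946476841374)]
```

Request:
{"op": "step_arm", "data": {"motion": [-0.02,0,0.014,0,-1,-0.04,0,0.028,0,-1,-0.06,0,0.042,0,-1,-0.08,0,0.056,0,-1,-0.095,0,0.066,0,-1,-0.095,0,0.066,0,-1,-0.095,0,0.066,0,-1,-0.095,0,0.066,0,-1,-0.095,0,0.066,0,-1,-0.095,0,0.066,0,-1]}}

```text
clock: 28.0
ee_pos: [0.6291, 0.0392, 0.3276]
tcp_rot: [3.142, 0.61, 3.088]
ft_force: [0.6, -0.4, -0.2]
grip_width: 0.0049
```

```bash
python3 -c "
from h import *
plan(delta=[.0,0,-.014])
"
```

```text
pos [0.6291 0.0392 0.3276] rpydeg [180.    34.95 176.91] toolz [ 0.572 -0.031 -0.82 ] heady 86.91 tooly_z 0.0
units xyz [ 0.0321 -0.      0.0459] t 28.0 F [ 0.61 -0.36 -0.22] w 0.0049 q [-0.066 -0.21   1.929  0.01   0.812 -1.587]
```

Request:
{"op": "step_arm", "data": {"motion": [0.005,0,0.01,0,-1,0.01,0,0.02,0,-1,0.015,0,0.03,0,-1,0.02,0,0.04,0,-1,0.027,0,0.049,0,-1,0.027,0,0.049,0,-1,0.027,0,0.049,0,-1,0.027,0,0.049,0,-1,0.027,0,0.049,0,-1,0.027,0,0.049,0,-1]}}

```text
clock: 29.25
ee_pos: [0.6306, 0.0391, 0.3137]
tcp_rot: [3.142, 0.61, 3.087]
ft_force: [-0.1, -0.9, -0.9]
grip_width: 0.0045
```

```bash
python3 -c "
from h import *
plan(delta=[.0,0,-.002])
"
```

```text
pos [0.6306 0.0391 0.3137] rpydeg [180.    34.95 176.9 ] toolz [ 0.572 -0.031 -0.82 ] heady 86.9 tooly_z 0.0001
units xyz [ 0.0046 -0.      0.0066] t 29.25 F [-0.13 -0.86 -0.89] w 0.0045 q [-0.066 -0.196  1.944  0.01   0.784 -1.588]
```

Request:
{"op": "step_arm", "data": {"motion": [0.0012,0,0.0016,0,-1,0.0023,0,0.0033,0,-1,0.0035,0,0.005,0,-1,0.0046,0,0.0066,0,-1,0.0058,0,0.0082,0,-1,0.007,0,0.01,0,-1,0.008,0,0.0115,0,-1,0.0092,0,0.013,0,-1,0.0104,0,0.0148,0,-1,0.0104,0,0.0148,0,-1], "grip_force": 20}}

```text
clock: 30.5
ee_pos: [0.6306, 0.0391, 0.309]
tcp_rot: [3.142, 0.61, 3.088]
ft_force: [-0.3, -0.2, -0.9]
grip_width: 0.0048
```

```bash
python3 -c "
from h import *
plan(delta=[.0,0,-.002])
"
```

```text
pos [0.6306 0.0391 0.309 ] rpydeg [180.    34.94 176.9 ] toolz [ 0.572 -0.031 -0.82 ] heady 86.9 tooly_z 0.0
units xyz [ 0.0046 -0.      0.0066] t 30.5 F [-0.25 -0.19 -0.9 ] w 0.0048 q [-0.066 -0.193  1.95   0.01   0.775 -1.588]
```

Request:
{"op": "step_arm", "data": {"motion": [0.0012,0,0.0016,0,-1,0.0023,0,0.0033,0,-1,0.0035,0,0.005,0,-1,0.0046,0,0.0066,0,-1,0.0058,0,0.0082,0,-1,0.0058,0,0.0082,0,-1,0.0058,0,0.0082,0,-1,0.0058,0,0.0082,0,-1,0.0058,0,0.0082,0,-1,0.0058,0,0.0082,0,-1]}}

```text
clock: 31.75
ee_pos: [0.6308, 0.0391, 0.3069]
tcp_rot: [3.142, 0.61, 3.088]
ft_force: [0.6, 0.2, 2.1]
grip_width: 0.0048
```

```bash
python3 -c "
from h import *
plan(delta=[.0,0,-.002])
c=cam('wrist');f=grab_frame('wrist');cv2.imwrite('pics/wrist6.png',f)
cv2.imwrite('pics/scene6.png',cv2.resize(grab_frame('scene')[120:270,280:400],None,fx=4,fy=4,interpolation=cv2.INTER_CUBIC))
"
```

```text
pos [0.6308 0.0391 0.3069] rpydeg [179.99  34.98 176.9 ] toolz [ 0.572 -0.031 -0.819] heady 86.9 tooly_z 0.0001
units xyz [ 0.0046 -0.      0.0066] t 31.75 F [0.57 0.22 2.13] w 0.0048 q [-0.066 -0.191  1.952  0.01   0.77  -1.588]
```

View pics/wrist6.png

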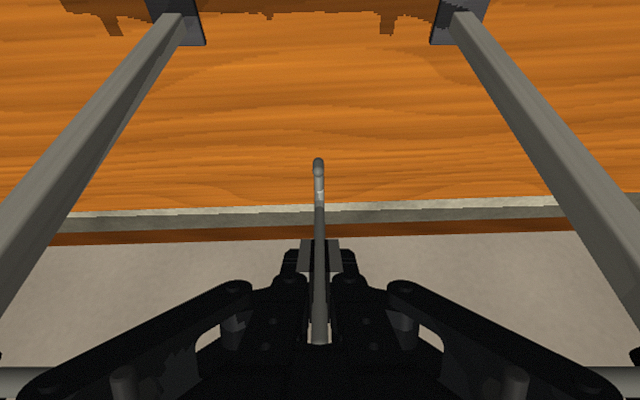

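View pics/scene6.png

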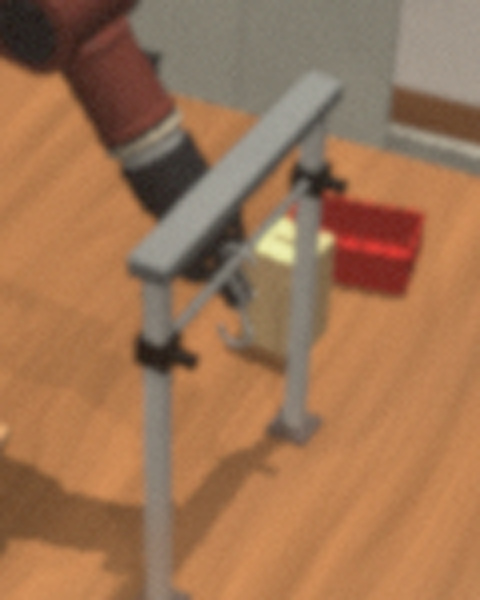

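Request:
{"op": "step_arm", "data": {"motion": [0.001,0,0.0014,0,-1,0.001,0,0.0014,0,-0.8,0.001,0,0.0014,0,-0.6,0.001,0,0.0014,0,-0.3,0.001,0,0.0014,0,0,0.001,0,0.0014,0,0,0,0,-0.1,0,0,0,0,-0.3,0,0,0,0,-0.5,0,0,0,0,-0.5,0,0]}}

```text
clock: 33.1
ee_pos: [0.5594, 0.0432, 0.4154]
tcp_rot: [-3.142, 0.62, 3.088]
ft_force: [0.4, 0.3, 0.5]
grip_width: 0.0429
```

```bash
python3 -c "
from h import *
plan(delta=[.0,0,-.002])
c=cam('wrist');f=grab_frame('wrist');cv2.imwrite('pics/wrist7.png',f);np.savez('wrist7.npz',K=c[0],E=c[1])
cv2.imwrite('pics/scene7.png',cv2.resize(grab_frame('scene')[120:270,280:400],None,fx=4,fy=4,interpolation=cv2.INTER_CUBIC))
"
```

```text
pos [0.5594 0.0432 0.4154] rpydeg [-180.     35.5   176.92] toolz [ 0.58  -0.031 -0.814] heady 86.92 tooly_z -0.0
units xyz [0.0046 0.     0.0065] t 33.1 F [0.36 0.34 0.48] w 0.0429 q [-0.068 -0.437  1.943  0.01   1.015 -1.588]
```

View pics/wrist7.png

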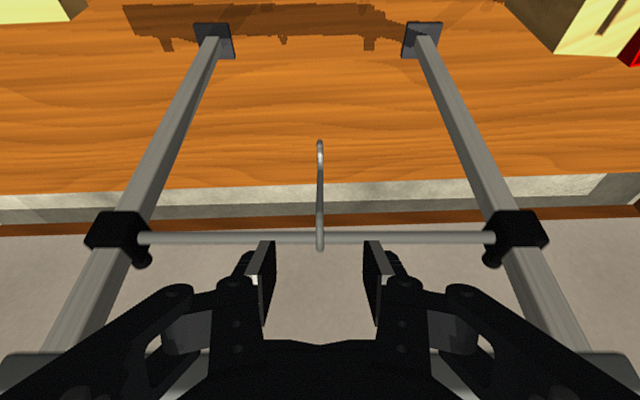

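View pics/scene7.png

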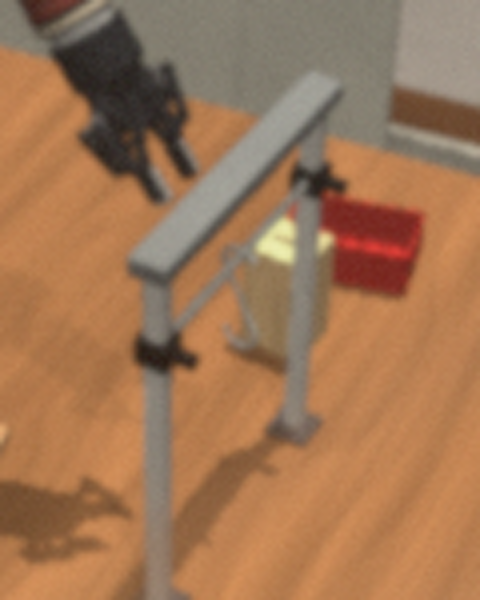

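Request:
{"op": "step_arm", "data": {"motion": [0.416,-0.95,-0.296,0,1,0.416,-0.95,-0.296,0,1,0.416,-0.95,-0.296,0,1,0.416,-0.95,-0.296,0,1,0.416,-0.95,-0.296,0,1,0.416,-0.95,-0.296,0,1,0.416,-0.95,-0.296,0,1,0.416,-0.95,-0.296,0,1,0.416,-0.95,-0.296,0,1,0.416,-0.95,-0.296,0,1]}}

```text
clock: 34.45
ee_pos: [0.4192, -0.1865, 0.4102]
tcp_rot: [3.142, 0.61, 3.089]
ft_force: [-0.3, -0.4, 0.2]
grip_width: 0.085
```

```bash
python3 -c "
from h import *
plan(target=[.43,-.312,.30])
"
```

```text
pos [ 0.4192 -0.1865  0.4102] rpydeg [180.    34.94 177.  ] toolz [ 0.572 -0.03  -0.82 ] heady 87.0 tooly_z 0.0
units xyz [ 0.1954 -0.499   0.401 ] t 34.45 F [-0.32 -0.45  0.24] w 0.085 q [-0.896 -0.682  2.098  0.458  1.318 -2.438]
```

```bash
python3 -c "
from h import *
plan(target=[.475,-.312,.25])
"
```

```text
pos [ 0.4192 -0.1865  0.4102] rpydeg [180.    34.94 177.  ] toolz [ 0.572 -0.03  -0.82 ] heady 87.0 tooly_z 0.0
units xyz [ 0.1626 -0.4895  0.6679] t 34.45 F [-0.32 -0.45  0.24] w 0.085 q [-0.896 -0.682  2.098  0.458  1.318 -2.438]
```

Request:
{"op": "step_arm", "data": {"motion": [-0.065,-0.07,0.29,0,1,-0.02,-0.2,0.4,0,1,0.163,-0.49,0.667,0,1,0.163,-0.49,0.667,0,1,0.163,-0.49,0.667,0,1,0.163,-0.49,0.667,0,1,0.163,-0.49,0.667,0,1,0.163,-0.49,0.667,0,1,0.163,-0.49,0.667,0,1,0.163,-0.49,0.667,0,1]}}

```text
clock: 35.7
ee_pos: [0.4828, -0.3047, 0.2573]
tcp_rot: [-3.139, 0.593, 3.071]
ft_force: [0.1, -0.2, 0.9]
grip_width: 0.0849
```

```bash
python3 -c "
from h import *
plan(target=[.5332,-.318,.095])
c=cam('wrist');f=grab_frame('wrist');cv2.imwrite('pics/wrist8.png',f);np.savez('wrist8.npz',K=c[0],E=c[1])
for p in ([.5366,-.318,.09],[.5366,-.318,.184]):print(proj(c,p))
"
```

```text
pos [ 0.4828 -0.3047  0.2573] rpydeg [-179.83   33.96  175.97] toolz [ 0.557 -0.042 -0.829] heady 85.88 tooly_z -0.0024
units xyz [ 0.1926 -0.0372  0.6529] t 35.7 F [ 0.14 -0.23  0.88] w 0.0849 q [-0.939 -0.231  2.075  0.545  0.96  -2.68 ]
[309.50850943 137.86419242]
[306.51374833 220.14348919]
```

View pics/wrist8.png

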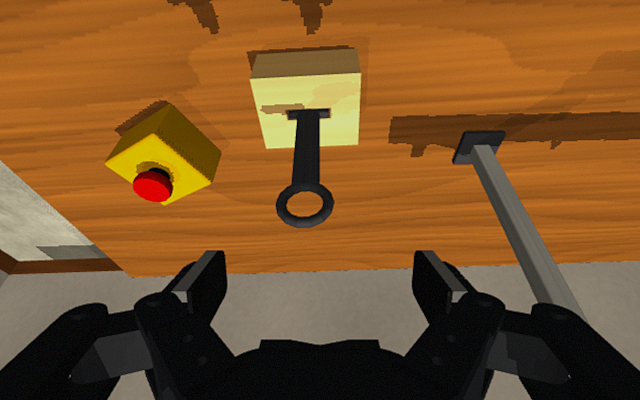

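```bash
cat > kin.py <<'E'
from h import *
from scipy.optimize import least_squares
D=[([.193,.594,.2554],[-179.91,-.01,161.96],[1.13,.221,1.527,0,1.395,-.126]),
([.3422,.3753,.5049],[-179.91,-.11,176.99],[.676,-.097,1.402,0,1.839,-.842]),
([.5664,.1259,.6316],[179.99,.02,177.01],[.083,.177,.879,0,2.085,-1.436]),
([.765,-.0403,.5991],[-179.99,2.35,176.96],[-.157,.793,.088,.005,2.219,-1.672]),
([.8449,-.0455,.5062],[-180,5.03,176.9],[-.15,.913,.089,.009,2.053,-1.662]),
([.8891,-.0481,.5711],[180,19.5,176.9],[-.154,.852,.089,.035,1.861,-1.655]),
([.953,-.0516,.6227],[180,34.94,176.9],[-.155,.834,.089,.058,1.611,-1.652]),
([.6407,.2023,.6526],[-179.95,34.85,176.84],[.274,-.034,1.169,-.189,1.427,-1.27]),
([.4805,.3304,.4559],[179.96,34.98,176.83],[.669,-.248,1.726,-.417,1.211,-.79]),
([.5497,.3308,.2155],[178.16,34.99,173.81],[.583,.025,1.931,-.527,.744,-.577]),
([.5644,.3286,.1929],[178.23,34.92,173.83],[.564,.078,1.922,-.542,.699,-.568]),
([.5082,.1784,.3689],[179.98,34.9,176.85],[.308,-.435,2.024,-.245,.989,-1.132]),
([.5301,.0446,.3608],[179.99,34.95,176.9],[-.07,-.503,2.083,.011,.951,-1.59]),
([.4192,-.1865,.4102],[180,34.94,177],[-.896,-.682,2.098,.458,1.318,-2.438]),
([.4828,-.3047,.2573],[-179.83,33.96,175.97],[-.939,-.231,2.075,.545,.96,-2.68])]
Rx=lambda a:R.from_euler('x',a).as_matrix()
def rot(ax,a):return R.from_rotvec(np.array(ax)*a).as_matrix()
def fk(q,p):
    d1,a1,L2,a3,L4,L6,o1,o6,y2=p[:9]
    s=p[9:]  # signs fixed
    A=rot([0,0,1],q[0]+o1)
    pos=A@np.array([a1,y2,d1])
    A=A@rot([0,1,0],q[1]); pos=pos+A@np.array([0,0,L2])
    A=A@rot([0,1,0],q[2]); pos=pos+A@np.array([a3,0,L4])   # forearm along z at q3=0 (straight)
    A=A@rot([0,0,1],SG[0]*q[3])
    A=A@rot([0,1,0],q[4])
    A=A@rot([0,0,1],SG[1]*q[5]+o6)
    return pos+A@np.array([0,0,L6]),A
def res(p):
    r=[]
    for P,e,q in D:
        x,A=fk(q,p);M=R.from_euler('xyz',np.radians(e)).as_matrix()
        r+=list((x-P)*10);r+=list(R.from_matrix(M.T@A).as_rotvec())
    return np.array(r)
best=None
for SG in [(1,1),(-1,1),(1,-1),(-1,-1)]:
  for o6 in (0,1.57,3.14,-1.57):
    s=least_squares(res,[.4,0,.4,0,.4,.25,0,o6,0])
    if best is None or s.cost<best[0]:best=(s.cost,SG,s.x)
cost,SG,p=best
if __name__=='__main__':
    print(cost,SG,p.round(4)); print(np.abs(res(p)).reshape(-1,6).max(1).round(4))
lim=np.array([[-2.98,2.98],[-.91,2.08],[.09,2.57],[-1.24,4.39],[.2,2.65],[-2.68,2.68]])
def ik(P,M,q0,w=.5):
    f=lambda q:np.r_[(fk(q,p)[0]-P),w*R.from_matrix(M.T@fk(q,p)[1]).as_rotvec()]
    s=least_squares(f,np.clip(q0,lim[:,0]+.01,lim[:,1]-.01),bounds=(lim[:,0],lim[:,1]));return s.x,f(s.x)
E
python3 - <<'E'
import kin;from kin import *
print(cost,SG,p.round(4)); print(np.abs(res(p)).reshape(-1,6).max(1).round(4))
def tool(head,tilt,sp=0):
    h=np.radians(head);
    tz=np.array([np.sin(np.radians(tilt))*np.cos(h),np.sin(np.radians(tilt))*np.sin(h),-np.cos(np.radians(tilt))])
    ty=np.array([-np.sin(h),np.cos(h),0]);tx=np.cross(ty,tz);return np.c_[tx,ty,tz]
q0=[-.75,0,1.93,.5,.7,-2.4]
for P in ([.533,-.318,.095],[.533,-.318,.115],[.5,-.318,.14]):
  for head,tilt in((-3,35),(-1,35),(-4,34),(-6,35)):
    q,e=ik(np.array(P),tool(head,tilt),q0);print(P,head,tilt,q.round(3),np.abs(e[:3]).max().round(4),np.abs(e[3:]).max().round(4))
E
```

```text
9.739556006465966e-05 (1, 1) [ 3.1100e-01  1.0000e-04  4.1170e-01  5.2300e-02  5.4750e-01  3.0900e-01
 -1.0000e-04  1.5709e+00  7.8600e-02]
[0.0031 0.0025 0.0025 0.0017 0.0048 0.0016 0.0036 0.0025 0.0032 0.0021
 0.0015 0.0028 0.0044 0.0016 0.0027]
[0.533, -0.318, 0.095] -3 35 [-0.794  0.116  2.036  0.579  0.628 -2.68 ] 0.0163 0.0334
[0.533, -0.318, 0.095] -1 35 [-0.787  0.121  2.021  0.561  0.649 -2.68 ] 0.0192 0.0391
[0.533, -0.318, 0.095] -4 34 [-0.801  0.121  2.037  0.579  0.627 -2.68 ] 0.013 0.0266
[0.533, -0.318, 0.095] -6 35 [-0.803  0.11   2.057  0.606  0.596 -2.68 ] 0.0127 0.025
[0.533, -0.318, 0.115] -3 35 [-0.805  0.083  2.035  0.577  0.662 -2.68 ] 0.0141 0.0285
[0.533, -0.318, 0.115] -1 35 [-0.798  0.087  2.02   0.56   0.683 -2.68 ] 0.0171 0.0342
[0.533, -0.318, 0.115] -4 34 [-0.812  0.087  2.037  0.577  0.661 -2.68 ] 0.0108 0.0218
[0.533, -0.318, 0.115] -6 35 [-0.814  0.076  2.057  0.604  0.63  -2.68 ] 0.0103 0.02
[0.5, -0.318, 0.14] -3 35 [-0.851 -0.025  2.088  0.556  0.728 -2.68 ] 0.0155 0.0291
[0.5, -0.318, 0.14] -1 35 [-0.842 -0.019  2.073  0.541  0.747 -2.68 ] 0.0188 0.0347
[0.5, -0.318, 0.14] -4 34 [-0.858 -0.02   2.089  0.554  0.727 -2.68 ] 0.0122 0.0227
[0.5, -0.318, 0.14] -6 35 [-0.863 -0.032  2.11   0.58   0.698 -2.68 ] 0.0109 0.0206
```

```bash
cat >> kin.py <<'E'
def tool(head,tilt):
    h=np.radians(head);t=np.radians(tilt)
    tz=np.array([np.sin(t)*np.cos(h),np.sin(t)*np.sin(h),-np.cos(t)])
    ty=np.array([-np.sin(h),np.cos(h),0]);return np.c_[np.cross(ty,tz),ty,tz]
E
python3 - <<'E'
from kin import *
d=np.load('wrist8.npz');c=(d['K'],d['E'])
f=cv2.imread('pics/wrist8.png')
up=cv2.resize(f[40:170,230:380],None,fx=5,fy=5);h=cv2.cvtColor(up,cv2.COLOR_BGR2HSV)
m=((h[...,0]>20)&(h[...,0]<45)&(h[...,2]>150)&(h[...,1]>60)).astype(np.uint8)*255
m=cv2.morphologyEx(m,cv2.MORPH_OPEN,np.ones((9,9)));m=cv2.morphologyEx(m,cv2.MORPH_CLOSE,np.ones((70,70)))
k=cv2.convexHull(max(cv2.findContours(m,0,2)[0],key=cv2.contourArea))
P=np.array([onplane(c,*q,z=.05)[:2] for q in (k[:,0,:]+.5)/5-.5+[230,40]])
print(cv2.minAreaRect((P*1000).astype(np.float32)))
# ring ellipse centre px ~ (305,205)
g=f.max(2)[175:235,260:350];mm=((g<75)*255).astype(np.uint8)
k=max(cv2.findContours(mm,0,2)[0],key=cv2.contourArea);x,y,w,hh=cv2.boundingRect(k);print('ring bbox',x+260,y+175,w,hh)
print(onplane(c,305,205,z=.166))
q0=[-.75,0,1.93,.5,.7,-2.4]
for P in ([.533,-.318,.083],):
  for tilt in (20,28,35,45):
   for head in (-1,-5,-10,-15):
    q,e=ik(np.array(P),tool(head,tilt),q0);print(head,tilt,q.round(3),(np.abs(e[:3]).max()*1e3).round(2),np.degrees(np.abs(e[3:]).max()*2).round(2))
E
```

```text
((538.4696044921875, -320.20068359375), (101.28197479248047, 81.20075988769531), 89.18797302246094)
ring bbox 276 175 58 53
[ 0.54104922 -0.32013388  0.166     ]
-1 20 [-0.785  0.226  1.913  0.346  0.777 -2.559] 0.0 0.0
-5 20 [-0.775  0.218  1.924  0.323  0.753 -2.468] 0.0 0.0
-10 20 [-0.761  0.208  1.935  0.289  0.725 -2.348] 0.0 0.0
-15 20 [-0.745  0.201  1.944  0.249  0.701 -2.221] 0.0 0.0
-1 28 [-0.804  0.184  1.982  0.497  0.691 -2.68 ] 7.31 1.61
-5 28 [-0.82   0.176  2.011  0.534  0.652 -2.68 ] 1.25 0.28
-10 28 [-0.806  0.163  2.03   0.509  0.605 -2.574] 0.0 0.0
-15 28 [-0.784  0.152  2.043  0.454  0.562 -2.432] 0.0 0.0
-1 35 [-0.781  0.142  2.021  0.562  0.629 -2.68 ] 20.43 4.82
-5 35 [-0.793  0.134  2.049  0.599  0.587 -2.68 ] 15.36 3.53
-10 35 [-0.804  0.126  2.083  0.648  0.531 -2.68 ] 9.09 1.95
-15 35 [-0.81   0.122  2.117  0.702  0.469 -2.68 ] 2.14 0.43
-1 45 [-0.744  0.071  2.078  0.652  0.546 -2.68 ] 44.51 9.49
-5 45 [-0.751  0.063  2.105  0.686  0.5   -2.68 ] 40.46 8.25
-10 45 [-0.757  0.056  2.138  0.733  0.438 -2.68 ] 34.95 6.73
-15 45 [-0.757  0.053  2.167  0.784  0.373 -2.68 ] 28.95 5.27
```

```bash
python3 - <<'E'
from kin import *
o,Rm=st();q0=o['q'];x,A=fk(q0,p);print('fk err',x-o['ee_pos'])
for T in ([.535,-.3198,.085],[.505,-.317,.14],[.49,-.315,.17]):
  for s in (0,4,6,8,10,12):
    M=Rm@R.from_euler('z',s,degrees=True).as_matrix()
    q,e=ik(np.array(T),M,[-.78,.1,2.03,.55,.63,-2.5]);M2=fk(q,p)[1]
    print(T,s,q.round(3),(e[:3]*1e3).round(1),'tz',M2[:,2].round(3),'ty',M2[:,1].round(3))
E
```

```text
fk err [4.65487856e-05 2.23550692e-05 8.19483391e-05]
[0.535, -0.3198, 0.085] 0 [-0.795  0.144  2.031  0.58   0.607 -2.68 ] [13.7 10.7 13.7] tz [ 0.506 -0.07  -0.86 ] ty [ 0.112  0.994 -0.015]
[0.535, -0.3198, 0.085] 4 [-0.817  0.149  2.039  0.629  0.612 -2.68 ] [ 9.9  7.1 10.7] tz [ 0.52  -0.059 -0.852] ty [0.158 0.987 0.028]
[0.535, -0.3198, 0.085] 6 [-0.827  0.151  2.043  0.653  0.614 -2.68 ] [8.  5.5 9. ] tz [ 0.526 -0.055 -0.848] ty [0.181 0.982 0.049]
[0.535, -0.3198, 0.085] 8 [-0.837  0.154  2.047  0.678  0.615 -2.68 ] [6.1 4.  7.1] tz [ 0.533 -0.051 -0.844] ty [0.204 0.976 0.07 ]
[0.535, -0.3198, 0.085] 10 [-0.847  0.156  2.052  0.703  0.615 -2.68 ] [4.2 2.7 5.1] tz [ 0.54  -0.048 -0.84 ] ty [0.227 0.97  0.091]
[0.535, -0.3198, 0.085] 12 [-0.856  0.159  2.057  0.728  0.615 -2.68 ] [2.4 1.4 3. ] tz [ 0.547 -0.045 -0.836] ty [0.25  0.962 0.112]
[0.505, -0.317, 0.14] 0 [-0.852 -0.012  2.084  0.557  0.72  -2.68 ] [11.1  9.9 10.6] tz [ 0.52  -0.064 -0.852] ty [ 0.106  0.994 -0.011]
[0.505, -0.317, 0.14] 4 [-0.878 -0.007  2.092  0.603  0.725 -2.68 ] [6.8 5.7 7. ] tz [ 0.534 -0.054 
[... 683 characters left out ...]
tz [ 0.527 -0.061 -0.848] ty [ 0.101  0.995 -0.009]
[0.49, -0.315, 0.17] 4 [-0.912 -0.086  2.111  0.591  0.793 -2.68 ] [5.  4.4 4.9] tz [ 0.541 -0.051 -0.839] ty [0.145 0.989 0.033]
[0.49, -0.315, 0.17] 6 [-0.925 -0.083  2.116  0.612  0.795 -2.68 ] [2.6 2.2 2.7] tz [ 0.548 -0.046 -0.835] ty [0.166 0.985 0.054]
[0.49, -0.315, 0.17] 8 [-0.938 -0.08   2.121  0.634  0.796 -2.68 ] [0.3 0.2 0.3] tz [ 0.556 -0.042 -0.83 ] ty [0.187 0.979 0.075]
[0.49, -0.315, 0.17] 10 [-0.94  -0.08   2.122  0.637  0.796 -2.649] [0. 0. 0.] tz [ 0.557 -0.042 -0.83 ] ty [0.215 0.972 0.095]
[0.49, -0.315, 0.17] 12 [-0.94  -0.08   2.122  0.637  0.796 -2.614] [-0.  0. -0.] tz [ 0.557 -0.042 -0.83 ] ty [0.242 0.963 0.114]
```

Request:
{"op": "step_arm", "data": {"motion": [0.03,-0.05,0.12,0,1,0.06,-0.09,0.25,0,1,0.11,-0.11,0.36,0,1,0.17,-0.11,0.48,0,1,0.17,-0.11,0.48,0,1,0.17,-0.11,0.48,0,1,0.17,-0.11,0.48,0,1,0.17,-0.11,0.48,0,1,0.17,-0.11,0.48,0,1,0.17,-0.11,0.48,0,1]}}

```text
clock: 37.0
ee_pos: [0.5287, -0.3213, 0.149]
tcp_rot: [-3.129, 0.55, 3.042]
ft_force: [-0.3, -0.8, 0.2]
grip_width: 0.0855
```

```bash
python3 - <<'E'
from kin import *
o,Rm=st();c=cam('wrist')
plan(target=[.5385,-.3202,.080]-.006*Rm[:,2])
M0=o['ee_pos']
for s in (0,2,4):
  M=Rm@R.from_euler('z',s,degrees=True).as_matrix();T=np.array([.5385,-.3202,.080])-.006*Rm[:,2]
  q,e=ik(T,M,o['q']);M2=fk(q,p)[1]
  print(s,q.round(3),(e[:3]*1e3).round(1),'tz',M2[:,2].round(3),'ty',M2[:,1].round(3))
f=grab_frame('wrist');cv2.imwrite('pics/wrist9.png',f)
for P in ([.5385,-.3202,.08],[.5385,-.3202,.166]):print(proj(c,P))
E
```

```text
pos [ 0.5287 -0.3213  0.149 ] rpydeg [-179.29   31.53  174.29] toolz [ 0.519 -0.064 -0.852] heady 83.92 tooly_z -0.0105
units xyz [0.1116 0.0115 0.2314] t 37.0 F [-0.28 -0.8   0.25] w 0.0855 q [-0.852  0.036  2.038  0.558  0.718 -2.68 ]
0 [-0.807  0.153  2.035  0.573  0.6   -2.68 ] [6.1 4.5 5.9] tz [ 0.496 -0.076 -0.865] ty [ 0.123  0.992 -0.017]
2 [-0.818  0.155  2.039  0.598  0.601 -2.68 ] [4.2 3.  4.2] tz [ 0.503 -0.072 -0.861] ty [0.147 0.989 0.004]
4 [-0.827  0.157  2.044  0.623  0.601 -2.68 ] [2.3 1.6 2.4] tz [ 0.51  -0.068 -0.857] ty [0.171 0.985 0.024]
[324.43039524 183.35023053]
[324.69411831 328.0276496 ]
```

View pics/wrist9.png

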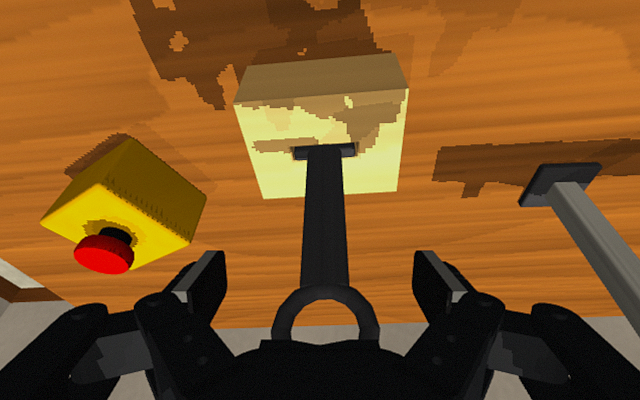

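Request:
{"op": "step_arm", "data": {"motion": [0.04,0,0.06,0.011,1,0.08,0,0.12,0.011,1,0.11,0,0.18,0.011,1,0.134,-0.002,0.238,0.011,1,0.134,-0.002,0.238,0.011,1,0.134,-0.002,0.238,0.011,-1,0.134,-0.002,0.238,0.011,-1,0.134,-0.002,0.238,0.011,-1,0.134,-0.002,0.238,0.011,-1,0.134,-0.002,0.238,0.011,-1], "grip_force": 60}}

```text
clock: 38.3
ee_pos: [0.5383, -0.3181, 0.0881]
tcp_rot: [3.139, 0.531, 2.991]
ft_force: [-0.5, -0.1, 2.9]
grip_width: 0.0212
```

```bash
python3 - <<'E'
from kin import *
o,Rm=st()
plan(delta=[0,0,.12]);print('grasp pt',o['ee_pos']+.006*Rm[:,2], 'ty',Rm[:,1].round(3))
f=grab_frame('wrist');cv2.imwrite('pics/wrist10.png',f)
E
```

```text
pos [ 0.5383 -0.3181  0.0881] rpydeg [179.83  30.45 171.37] toolz [ 0.501 -0.073 -0.862] heady 81.46 tooly_z 0.0026
units xyz [-0.2432  0.0012 -0.4138] t 38.3 F [-0.47 -0.09  2.92] w 0.0212 q [-0.82   0.157  2.039  0.596  0.6   -2.68 ]
grasp pt [ 0.5412716  -0.31852788  0.08289928] ty [0.149 0.989 0.003]
```

View pics/wrist10.png

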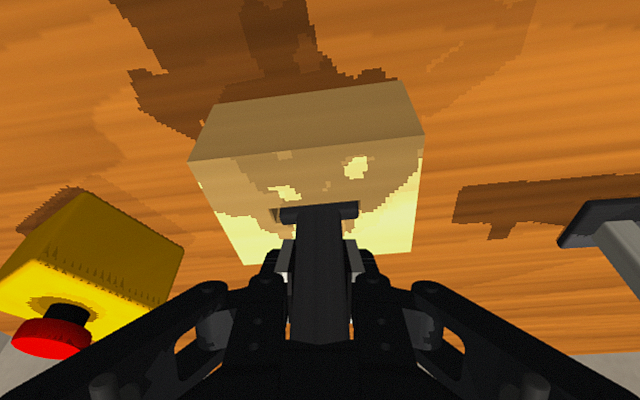

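```bash
python3 - <<'E'
from kin import *
o,Rm=st()
for k in (1,1.5,2,2.5):
  d=np.array([-.006,-.001,-.007])*k
  for w in (.3,.5,1):
    q,e=ik(o['ee_pos']+d,Rm,o['q'],w);x,A=fk(q,p)
    print(k,w,((x-o['ee_pos'])*1e3).round(1),'tz',A[:,2].round(3),'ty',A[:,1].round(3),'u',(Rm.T@d/.25).round(4))
E
```

```text
1 0.3 [-5.3 -0.5 -6.3] tz [ 0.494 -0.076 -0.866] ty [0.154 0.988 0.001] u [ 0.0341 -0.0076  0.0124]
1 0.5 [-4.4  0.1 -5.4] tz [ 0.495 -0.076 -0.865] ty [0.153 0.988 0.001] u [ 0.0341 -0.0076  0.0124]
1 1 [-2.6  1.4 -3.5] tz [ 0.498 -0.075 -0.864] ty [0.151 0.989 0.002] u [ 0.0341 -0.0076  0.0124]
1.5 0.3 [-8.  -0.8 -9.5] tz [ 0.49  -0.078 -0.868] ty [ 0.156  0.988 -0.   ] u [ 0.0512 -0.0114  0.0186]
1.5 0.5 [-6.6  0.2 -8.1] tz [ 0.492 -0.077 -0.867] ty [0.155 0.988 0.   ] u [ 0.0512 -0.0114  0.0186]
1.5 1 [-3.9  2.1 -5.3] tz [ 0.497 -0.075 -0.865] ty [0.152 0.988 0.001] u [ 0.0512 -0.0114  0.0186]
2 0.3 [-10.6  -1.  -12.6] tz [ 0.487 -0.08  -0.87 ] ty [ 0.159  0.987 -0.002] u [ 0.0683 -0.0152  0.0248]
2 0.5 [ -8.9   0.2 -10.8] tz [ 0.489 -0.079 -0.869] ty [ 0.157  0.988 -0.001] u [ 0.0683 -0.0152  0.0248]
2 1 [-5.3  2.8 -7.2] tz [ 0.495 -0.076 -0.866] ty [0.153 0.988 0.001] u [ 0.0683 -0.0152  0.0248]
2.5 0.3 [-13.3  -1.3 -15.8] tz [ 0.483 -0.081 -0.872] ty [ 0.162  0.987 -0.003] u [ 0.0853 -0.019   0.031 ]
2.5 0.5 [-11.1   0.2 -13.6] tz [ 0.486 -0.08  -0.87 ] ty [ 0.159  0.987 -0.002] u [ 0.0853 -0.019   0.031 ]
2.5 1 [-6.6  3.5 -8.9] tz [ 0.493 -0.077 -0.866] ty [0.154 0.988 0.   ] u [ 0.0853 -0.019   0.031 ]
```

Request:
{"op": "step_arm", "data": {"motion": [0,0,0,0,0,0,0,0,0,0,0.03,-0.01,0.01,0.004,0,0.055,-0.02,0.02,0.008,0,0.055,-0.02,0.02,0.008,0,0.055,-0.02,0.02,0.008,-1,0.055,-0.02,0.02,0.008,-1,0.055,-0.02,0.02,0.008,-1,0.055,-0.02,0.02,0.008,-1,0.055,-0.02,0.02,0.008,-1], "grip_force": 70}}

```text
clock: 39.6
ee_pos: [0.5303, -0.3203, 0.0786]
tcp_rot: [3.125, 0.526, 2.96]
ft_force: [0.9, 2.3, 5.8]
grip_width: 0.0207
```

```bash
python3 - <<'E'
from kin import *
o,Rm=st()
plan(delta=[0,0,.12]);print('grasp pt',o['ee_pos']+.006*Rm[:,2], 'ty',Rm[:,1].round(3))
print((Rm.T@np.array([.1,0,0])/.25).round(3),(Rm.T@np.array([0,.1,0])/.25).round(3),(Rm.T@np.array([0,0,.1])/.25).round(3))
E
```

```text
pos [ 0.5303 -0.3203  0.0786] rpydeg [179.06  30.16 169.57] toolz [ 0.497 -0.075 -0.865] heady 80.04 tooly_z 0.0142
units xyz [-0.2412  0.0068 -0.415 ] t 39.6 F [0.88 2.35 5.81] w 0.0207 q [-0.832  0.165  2.052  0.608  0.589 -2.68 ]
grasp pt [ 0.53328472 -0.32073063  0.07343985] ty [0.173 0.985 0.014]
[-0.34   0.069  0.199] [ 0.063  0.394 -0.03 ] [-0.201  0.006 -0.346]
```

Request:
{"op": "step_arm", "data": {"motion": [-0.02,0,-0.035,0,-1,-0.06,0.002,-0.104,0,-1,-0.12,0.004,-0.208,0,-1,-0.2,0.006,-0.346,0,-1,-0.22,0.1,-0.44,0,-1,-0.2,0.35,-0.5,0,-1,-0.15,0.6,-0.52,0,-1,-0.11,0.85,-0.522,0,-1,-0.11,0.954,-0.522,0,-1,-0.11,0.954,-0.522,0,-1]}}

```text
clock: 40.85
ee_pos: [0.5292, -0.0776, 0.2077]
tcp_rot: [3.125, 0.524, 2.963]
ft_force: [-0.9, -0.5, -1.1]
grip_width: 0.0204
```

```bash
python3 - <<'E'
from kin import *
o,Rm=st()
plan(target=[.53,.041,.155])
c=cam('wrist');f=grab_frame('wrist');cv2.imwrite('pics/wrist11.png',f);np.savez('wrist11.npz',K=c[0],E=c[1])
E
```

```text
pos [ 0.5292 -0.0776  0.2077] rpydeg [179.07  30.05 169.78] toolz [ 0.496 -0.073 -0.866] heady 80.25 tooly_z 0.0141
units xyz [0.1759 0.4651 0.1495] t 40.85 F [-0.88 -0.46 -1.09] w 0.0204 q [-0.354 -0.32   2.22   0.155  0.732 -1.839]
```

View pics/wrist11.png

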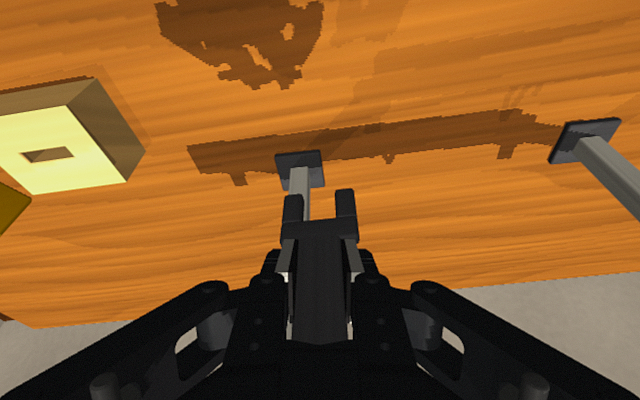

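```bash
python3 - <<'E'
from h import *
d=np.load('wrist7.npz');c=(d['K'],d['E'])
f=cv2.imread('pics/wrist7.png');cv2.imwrite('pics/w7z.png',cv2.resize(f[125:260,280:360],None,fx=4.4,fy=4.4,interpolation=cv2.INTER_CUBIC))
for h in(.341,.343,.345):
  o=np.array([.639,.0387,h-.05])
  print(h,[proj(c,o+[x,-x*.05,z]).round(1) for x,z in [(-.016,-.042),(-.013,-.039),(-.011,-.0555),(0,-.061),(0,.058),(0,.061),(0,.05),(-.019,.042)]])
E
```

```text
0.341 [array([319.2, 141.3]), array([319.2, 146. ]), array([319.2, 136.3]), array([319.3, 141.6]), array([319.3, 243.9]), array([319.3, 247.3]), array([319.3, 235. ]), array([319.2, 211.8])]
0.343 [array([319.2, 142.7]), array([319.2, 147.4]), array([319.2, 137.6]), array([319.3, 142.9]), array([319.3, 246.2]), array([319.3, 249.7]), array([319.3, 237.2]), array([319.2, 213.9])]
0.345 [array([319.2, 144.2]), array([319.2, 148.9]), array([319.2, 139. ]), array([319.3, 144.2]), array([319.3, 248.5]), array([319.3, 252. ]), array([319.3, 239.4]), array([319.2, 216.1])]
```

View pics/w7z.png

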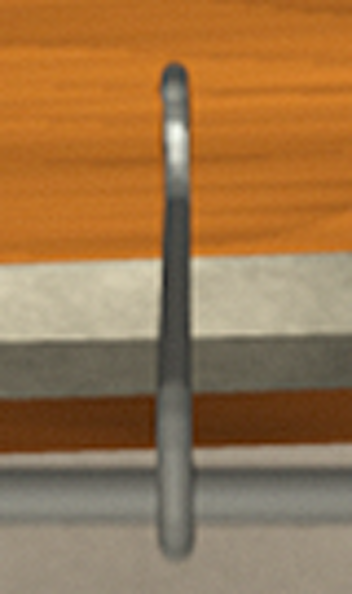

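```bash
python3 - <<'E'
from h import *
d=np.load('wrist11.npz');c=(d['K'],d['E'])
t=np.array([.5292,-.0776,.2077]);o=t+[.0082,.0001,-.0606]
for yaw in(-1,-5,-10):
  Rz=R.from_euler('z',yaw,degrees=True).as_matrix()
  print(yaw,[proj(c,o+Rz@np.array(v)).round(1) for v in [(-.004,-.02,0),(-.004,.02,0),(.004,-.02,0),(.004,.02,0),(-.004,-.02,.031),(-.004,.02,.031)]])
f=cv2.imread('pics/wrist11.png');cv2.imwrite('pics/w11z.png',cv2.resize(f[170:270,260:380],None,fx=5,fy=5,interpolation=cv2.INTER_CUBIC))
E
```

```text
-1 [array([285.3, 192.8]), array([354.8, 184.2]), array([288.4, 202.4]), array([355.7, 194.4]), array([281.5, 235. ]), array([360.7, 226.3])]
-5 [array([285.3, 191. ]), array([355.3, 186. ]), array([287.4, 200.8]), array([355.3, 196.1]), array([281.4, 233.2]), array([361.3, 228.1])]
-10 [array([285.5, 188.7]), array([355.8, 188.3]), array([286.5, 198.8]), array([354.6, 198.3]), array([281.7, 231. ]), array([361.8, 230.3])]
```

View pics/w11z.png

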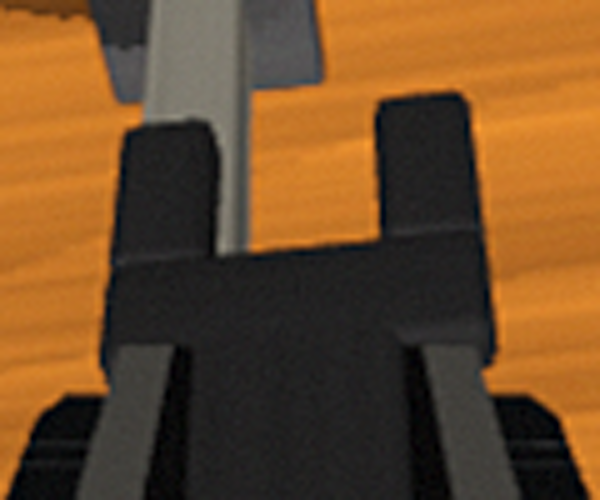

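Request:
{"op": "step_arm", "data": {"motion": [0.06,0.15,0.05,0,-1,0.12,0.3,0.1,0,-1,0.18,0.45,0.15,0,-1,0.14,0.48,0.18,0,-1,0.07,0.5,0.21,0,-1,0.03,0.504,0.24,0,-1,-0.009,0.504,0.263,0,-1,-0.009,0.504,0.263,0,-1,-0.009,0.504,0.263,0,-1,-0.009,0.504,0.263,0,-1]}}

```text
clock: 42.15
ee_pos: [0.5856, 0.039, 0.154]
tcp_rot: [3.125, 0.525, 2.959]
ft_force: [-0.1, -0.4, -1.4]
grip_width: 0.0204
```

```bash
python3 - <<'E'
from kin import *
plan(target=[.639-.010-.0082,.0393,.154])
for n in ['scene','top']:
  f=grab_frame(n)
  cv2.imwrite('pics/%s12.png'%n,cv2.resize(f[120:270,280:400] if n=='scene' else f[120:220,250:380],None,fx=4,fy=4,interpolation=cv2.INTER_CUBIC))
c=cam('wrist');f=grab_frame('wrist');cv2.imwrite('pics/wrist12.png',f)
E
```

```text
pos [0.5856 0.039  0.154 ] rpydeg [179.04  30.08 169.55] toolz [ 0.496 -0.074 -0.865] heady 80.03 tooly_z 0.0145
units xyz [-0.1194  0.0256  0.0698] t 42.15 F [-0.13 -0.4  -1.39] w 0.0204 q [-0.039 -0.076  2.129 -0.103  0.569 -1.36 ]
```

View pics/scene12.png

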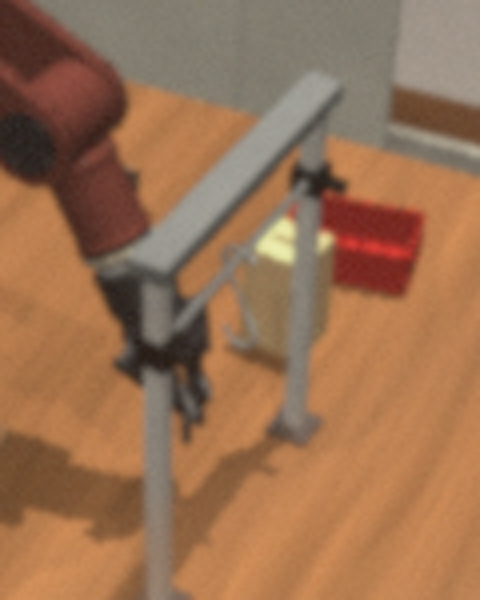

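View pics/wrist12.png

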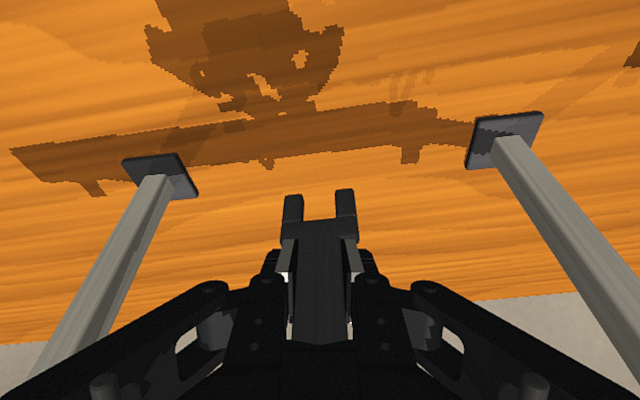

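Request:
{"op": "step_arm", "data": {"motion": [-0.014,0.003,0.008,0,-1,-0.028,0.006,0.016,0,-1,-0.042,0.009,0.024,0,-1,-0.056,0.012,0.032,0,-1,-0.07,0.015,0.041,0,-1,-0.084,0.018,0.049,0,-1,-0.098,0.021,0.057,0,-1,-0.11,0.0235,0.064,0,-1,-0.12,0.0256,0.07,0,-1,-0.12,0.0256,0.07,0,-1]}}

```text
clock: 43.55
ee_pos: [0.6216, 0.0393, 0.1542]
tcp_rot: [3.125, 0.525, 2.959]
ft_force: [-1.0, -0.4, -0.6]
grip_width: 0.0207
```

```bash
python3 - <<'E'
from kin import *
plan(delta=[.005,0,-.017])
for n in ['scene','top']:
  f=grab_frame(n)
  cv2.imwrite('pics/%s13.png'%n,cv2.resize(f[160:240,310:370],None,fx=7,fy=7,interpolation=cv2.INTER_CUBIC) if n=='scene' else cv2.resize(f[130:210,270:350],None,fx=6,fy=6,interpolation=cv2.INTER_CUBIC))
c=cam('scene');print(proj(c,[.629,.039,.242]),proj(c,[.639,.039,.294]),proj(c,[.639,.039,.344]),proj(c,[.623,.039,.252]))
E
```

```text
pos [0.6216 0.0393 0.1542] rpydeg [179.04  30.1  169.56] toolz [ 0.496 -0.074 -0.865] heady 80.04 tooly_z 0.0145
units xyz [0.0171 0.0025 0.0687] t 43.55 F [-1.02 -0.45 -0.64] w 0.0207 q [-0.035  0.013  2.042 -0.107  0.567 -1.353]
[336.35917037 203.39927307] [339.06220064 193.77359541] [339.43943698 183.36162056] [335.02473315 200.97787732]
```

View pics/scene13.png

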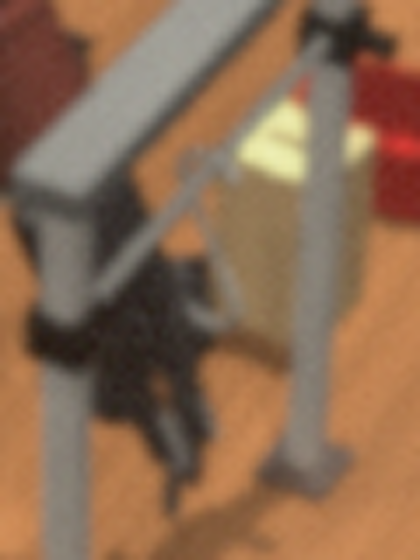

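View pics/top13.png

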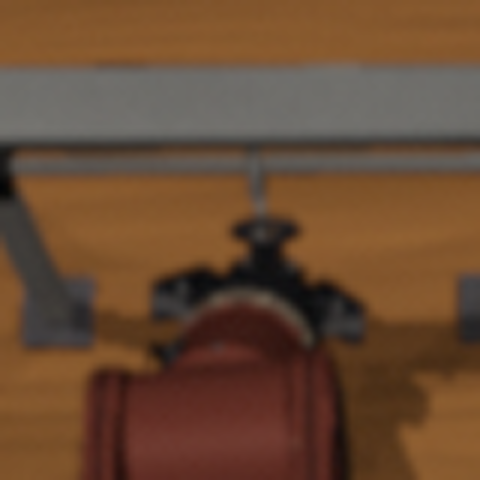

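```bash
python3 - <<'E'
from h import *
c=cam('top');s=cam('scene')
def P(x,z,y=.039):
  a=proj(c,[x,y,z]);b=proj(s,[x,y,z]);return ((a-[270,130])*6).round(),((b-[310,160])*7).round()
for n,x,z in [('bar',.639,.344),('utip',.6545,.34),('shankbot',.655,.252),('curlbot',.639,.236),('ltip',.623,.252),('ringtop',.63,.26),('ringc',.63,.242),('ringbot',.63,.224)]:print(n,*P(x,z))
print(P(.63,.242,.061),P(.63,.242,.017))
import cv2
t=cv2.imread('pics/top13.png');cv2.imwrite('pics/t13z.png',cv2.resize(t[120:290,180:350],None,fx=3.4,fy=3.4,interpolation=cv2.INTER_CUBIC))
E
```

```text
bar [253. 162.] [206. 164.]
utip [252. 137.] [232. 178.]
shankbot [258. 182.] [228. 304.]
curlbot [260. 216.] [201. 317.]
ltip [261. 235.] [175. 287.]
ringtop [260. 220.] [187. 280.]
ringc [261. 228.] [186. 304.]
ringbot [262. 236.] [185. 329.]
(array([223., 230.]), array([203., 282.])) (array([298., 226.]), array([169., 327.]))
```

View pics/t13z.png

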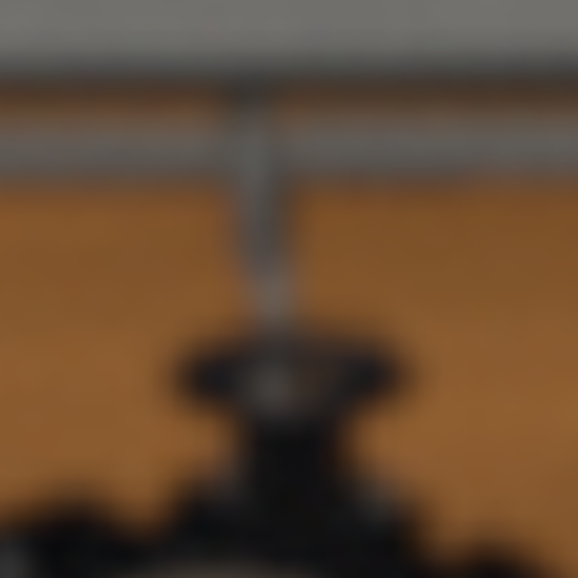

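Request:
{"op": "step_arm", "data": {"motion": [0.006,0.004,0.009,0,-1,0.01,0.008,0.018,0,-1,0.011,0.012,0.027,0,-1,0.0105,0.013,0.036,0,-1,0.009,0.014,0.045,0,-1,0.0076,0.0151,0.056,0,-1,0.0076,0.0151,0.056,0,-1,0.0076,0.0151,0.056,0,-1,0.0076,0.0151,0.056,0,-1,0.0076,0.0151,0.056,0,-1]}}

```text
clock: 44.9
ee_pos: [0.6274, 0.0423, 0.1413]
tcp_rot: [3.125, 0.526, 2.959]
ft_force: [-0.6, 0.1, -0.6]
grip_width: 0.0207
```

```bash
python3 - <<'E'
from kin import *
plan(delta=[0,0,-.005])
for n in ['scene','top']:
  f=grab_frame(n)
  cv2.imwrite('pics/%s14.png'%n,cv2.resize(f[160:240,310:370],None,fx=7,fy=7,interpolation=cv2.INTER_CUBIC) if n=='scene' else cv2.resize(f[148:182,298:332],None,fx=16,fy=16,interpolation=cv2.INTER_CUBIC))
E
```

```text
pos [0.6274 0.0423 0.1413] rpydeg [179.04  30.11 169.56] toolz [ 0.496 -0.074 -0.865] heady 80.04 tooly_z 0.0145
units xyz [ 0.01   -0.0003  0.0173] t 44.9 F [-0.58  0.13 -0.57] w 0.0207 q [-0.028  0.049  2.033 -0.118  0.54  -1.336]
```

View pics/top14.png

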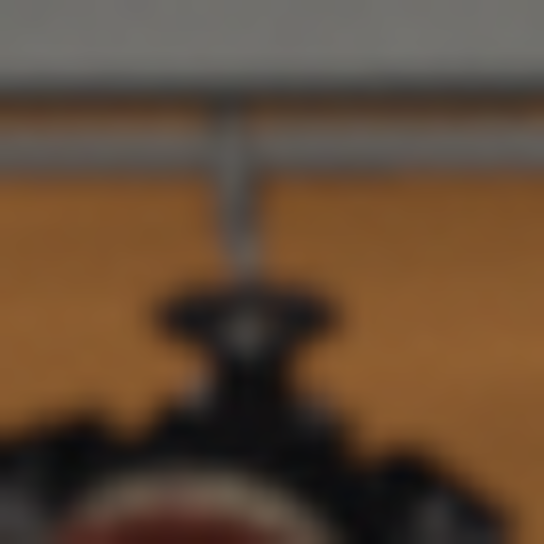

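View pics/scene14.png

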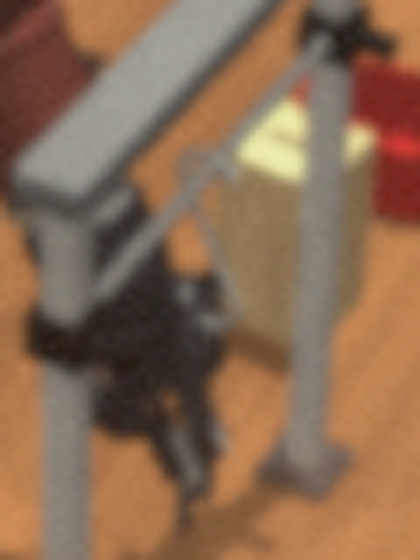

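Request:
{"op": "step_arm", "data": {"motion": [0.0012,0,0.002,0,-1,0.0024,0,0.004,0,-1,0.0036,0,0.006,0,-1,0.0048,0,0.0083,0,-1,0.006,0,0.0104,0,-1,0.007,0,0.012,0,-1,0.008,0,0.0138,0,-1,0.008,0,0.0138,0,-1,0.008,0,0.0138,0,-1,0.008,0,0.0138,0,-1], "grip_force": 35}}

```text
clock: 46.25
ee_pos: [0.6276, 0.0424, 0.1375]
tcp_rot: [3.125, 0.526, 2.959]
ft_force: [-0.5, 0.4, -0.0]
grip_width: 0.0207
```

```bash
python3 - <<'E'
from kin import *
plan(delta=[0,0,-.002])
E
```

```text
pos [0.6276 0.0424 0.1375] rpydeg [179.03  30.13 169.55] toolz [ 0.497 -0.074 -0.865] heady 80.04 tooly_z 0.0146
units xyz [ 0.004  -0.0001  0.0069] t 46.25 F [-0.46  0.44 -0.04] w 0.0207 q [-0.028  0.055  2.035 -0.12   0.531 -1.334]
```

Request:
{"op": "step_arm", "data": {"motion": [0.0012,0,0.002,0,-1,0.0024,0,0.004,0,-1,0.0036,0,0.006,0,-1,0.0048,0,0.0083,0,-1,0.005,0,0.0088,0,-1,0.005,0,0.0088,0,-1,0.005,0,0.0088,0,-1,0.005,0,0.0088,0,-1,0.005,0,0.0088,0,-1,0.005,0,0.0088,0,-1]}}

```text
clock: 47.5
ee_pos: [0.6291, 0.0423, 0.1368]
tcp_rot: [3.124, 0.53, 2.959]
ft_force: [0.4, -0.5, 8.0]
grip_width: 0.0203
```

```bash
python3 - <<'E'
from kin import *
plan(delta=[0,0,-.002])
E
```

```text
pos [0.6291 0.0423 0.1368] rpydeg [179.    30.35 169.54] toolz [ 0.5   -0.074 -0.863] heady 80.05 tooly_z 0.0151
units xyz [ 0.004  -0.0001  0.0069] t 47.5 F [ 0.38 -0.5   7.99] w 0.0203 q [-0.028  0.059  2.034 -0.121  0.525 -1.333]
```

Request:
{"op": "step_arm", "data": {"motion": [-0.0026,0,-0.0045,0,-1,-0.0026,0,-0.0045,0,-1,-0.0026,0,-0.0045,0,-0.45,-0.0026,0,-0.0045,0,-0.3,-0.0026,0,-0.0045,0,0,-0.0026,0,-0.0045,0,0.3,-0.0026,0,-0.0045,0,0.3,0,0,-0.05,0,0.3,0,0,-0.12,0,0.3,0,0,-0.2,0,0.3]}}

```text
clock: 48.75
ee_pos: [0.6018, 0.0462, 0.1784]
tcp_rot: [3.125, 0.525, 2.959]
ft_force: [-0.1, -0.5, -0.2]
grip_width: 0.0556
```

```bash
python3 - <<'E'
from kin import *
plan(delta=[0,0,-.002])
for n in ['scene','wrist']:
  f=grab_frame(n)
  cv2.imwrite('pics/%s15.png'%n,cv2.resize(f[160:240,310:370],None,fx=7,fy=7,interpolation=cv2.INTER_CUBIC) if n=='scene' else f)
E
```

```text
pos [0.6018 0.0462 0.1784] rpydeg [179.05  30.05 169.56] toolz [ 0.495 -0.074 -0.865] heady 80.04 tooly_z 0.0144
units xyz [ 0.004  -0.0001  0.0069] t 48.75 F [-0.07 -0.49 -0.24] w 0.0556 q [-0.021 -0.07   2.071 -0.11   0.622 -1.342]
```

View pics/wrist15.png

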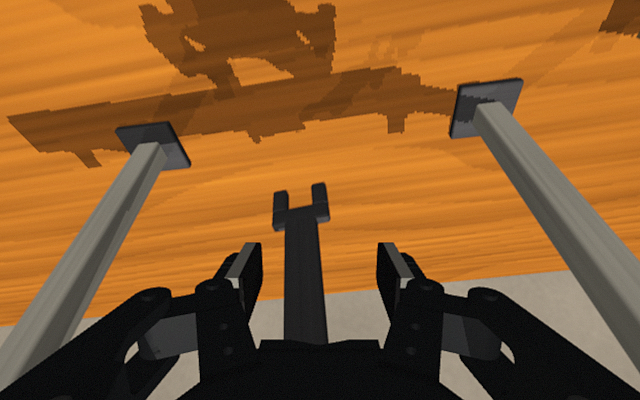

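View pics/scene15.png

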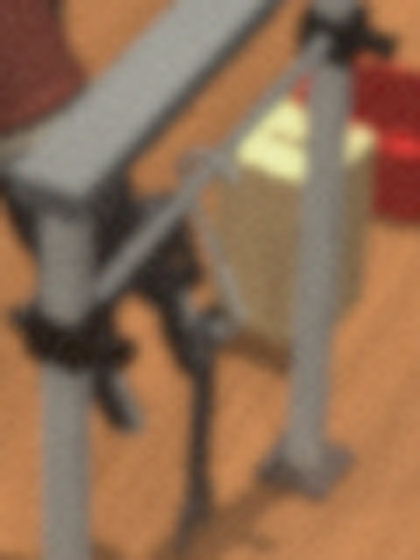

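Request:
{"op": "step_arm", "data": {"motion": [0,0,0,0,1,0,-0.005,0,0,1,0.03,-0.02,-0.045,0,1,0.08,-0.04,-0.12,0,1,0.15,-0.06,-0.24,0,1,0.22,-0.08,-0.35,0,1,0.288,-0.095,-0.447,0,1,0.288,-0.095,-0.447,0,1,0.288,-0.095,-0.447,0,1,0.288,-0.095,-0.447,0,1]}}

```text
clock: 50.1
ee_pos: [0.482, 0.0422, 0.2372]
tcp_rot: [3.125, 0.524, 2.959]
ft_force: [-0.4, 0.1, 0.2]
grip_width: 0.0852
```

```bash
python3 - <<'E'
from kin import *
plan(delta=[0,0,-.002])
for n in ['scene','wrist','top']:
  f=grab_frame(n)
  cv2.imwrite('pics/%s16.png'%n,cv2.resize(f[160:240,310:370],None,fx=7,fy=7,interpolation=cv2.INTER_CUBIC) if n=='scene' else f)
E
```

```text
pos [0.482  0.0422 0.2372] rpydeg [179.06  30.01 169.55] toolz [ 0.495 -0.074 -0.866] heady 80.02 tooly_z 0.0143
units xyz [ 0.004  -0.0001  0.0069] t 50.1 F [-0.39  0.12  0.17] w 0.0852 q [-0.041 -0.502  2.286 -0.073  0.837 -1.399]
```

View pics/wrist16.png

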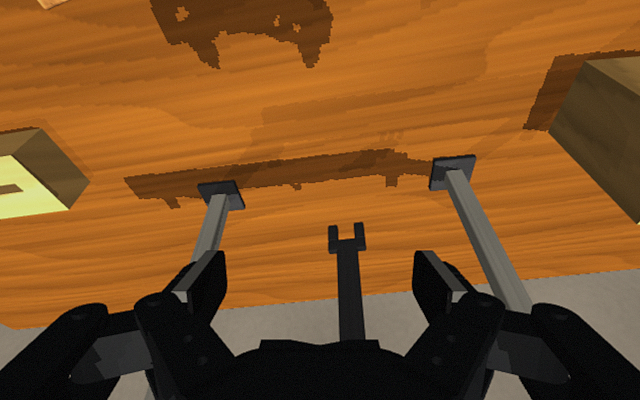

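View pics/scene16.png

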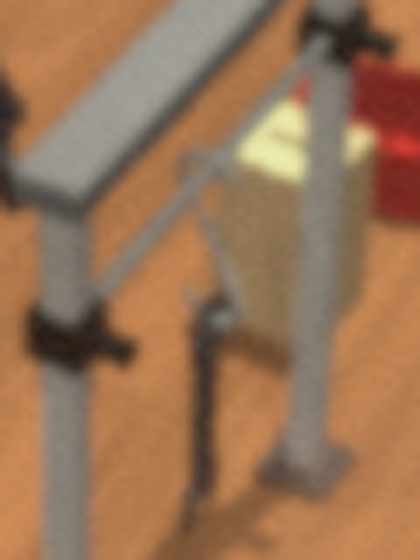

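View pics/top16.png

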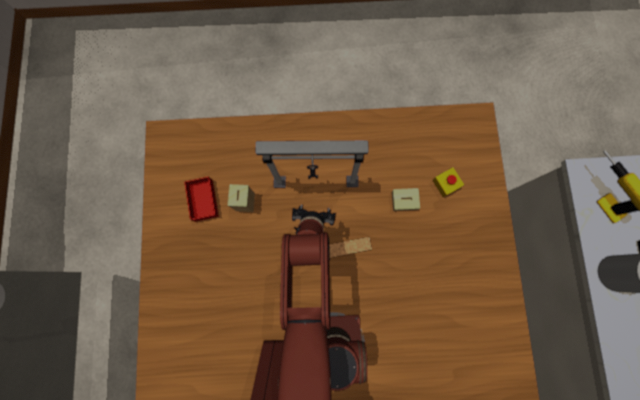

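Request:
{"op": "step_arm", "data": {"motion": [0.05,0,-0.1,0,1,0.1,0,-0.2,0,1,0.1,0,-0.2,0,1,0.1,0,-0.2,0,1,0.1,0,-0.2,0,1,0.1,0,-0.2,0,1,0.1,0,-0.2,0,1,0.1,0,-0.2,0,1,0.1,0,-0.2,0,1,0.1,0,-0.2,0,1]}}

```text
clock: 51.5
ee_pos: [0.4357, 0.05, 0.2689]
tcp_rot: [3.125, 0.525, 2.959]
ft_force: [-1.0, 0.5, 1.2]
grip_width: 0.0856
```

Request:
{"op": "step_arm", "data": {"motion": [0,0,0,0,1,0,0,0,0,1,0,0,0,0,1,0,0,0,0,1,0,0,0,0,1,0,0,0,0,1,0,0,0,0,1,0,0,0,0,1,0,0,0,0,1,0,0,0,0,1]}}

```text
clock: 52.75
ee_pos: [0.4357, 0.05, 0.2688]
tcp_rot: [3.125, 0.525, 2.959]
ft_force: [0.3, -0.7, -0.4]
grip_width: 0.0855
```

```bash
python3 - <<'E'
from kin import *
a=grab_frame('wrist');b=grab_frame('scene');t=grab_frame('top');a2=grab_frame('wrist')
cv2.imwrite('pics/wrist17.png',a);cv2.imwrite('pics/scene17.png',cv2.resize(b[160:240,310:370],None,fx=7,fy=7,interpolation=cv2.INTER_CUBIC))
t0=cv2.imread('pics/top0.png')
for n,(u0,v0,u1,v1) in dict(bin=(183,173,222,224),stop=(430,163,468,198),off=(335,235,376,262)).items():
  print(n,cv2.absdiff(t[v0:v1,u0:u1],t0[v0:v1,u0:u1]).mean())
print('motion',cv2.absdiff(a,a2)[200:360,240:420].mean(),st()[0]['clock'])
E
```

```text
bin 0.9638009049773756
stop 0.7548872180451128
off 8.073772959951821
motion 2.3190625 52.95
```

View pics/wrist17.png

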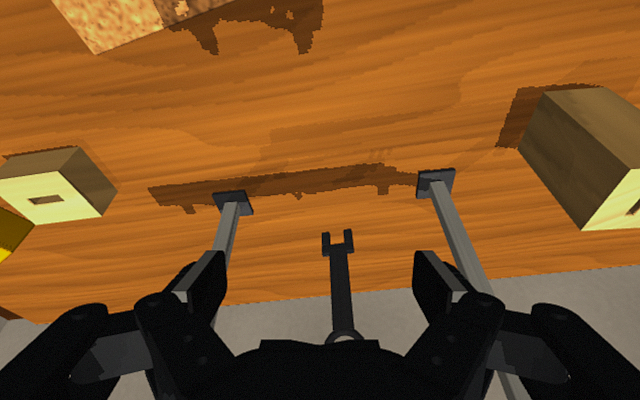

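View pics/scene17.png

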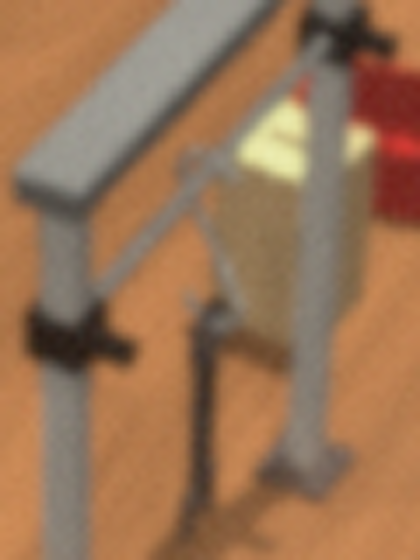

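```bash
python3 -c "
from station import close_job
print(close_job())"
```

```text
the job is handed in; nothing more can be done
None
```

The S-hook is hanging by its upper curl on the round bar, and the spindle spanner hangs by its ring in the hook's lower curl. I handed the job in at about 53 s of the 72 s allowed.

**How it was done**
- **Tilt:** the moves offer no tilt command, so I pulled against the arm's reach limit until the tool leaned about 35° forward. That kept the gripper clear of the light bar.
- **Hook:** I lowered it until the wrist felt the bar, about 2–3 N of contact, then opened the fingers.
- **Spanner:** I re-gripped it once, lower, while it was still in its block. I threaded the ring over the hook's tip and lowered it until it touched at about 8 N. I then raised it about 1 mm and released.

**Last checks**
- The final side and wrist pictures show the hook on the bar and the spanner hanging in it. The fingers are open and well clear, and the wrist force is near zero.
- The red bin and the stop-switch box look the same as at the start in the top view.
- The offcut check was inconclusive: its patch of the picture differs from the start, most likely because the arm and its shadow partly cover it. The arm never went near it.
- Two pictures taken 0.15 s apart still differed slightly around the spanner (about 2 grey levels). I put this down to camera noise or a small remaining sway, but did not confirm which.

**Near the limits:** two joints ran right at the ends of their ranges. Joint 3 read 0.088 rad against its 0.09 limit while I was tilting the tool. Joint 6 sat at its −2.68 limit while I gripped the spanner. Neither raised an error.

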